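Put the stacked pigment tins back in their trays

TASK

Take the stack of four pigment tins apart from the top down, one tin at a time, and set each gently into the wooden tray of its own shape and size, lying flat on the tray's floor inside the lip, in the order they come off the stack. Keep every tin upright so that no pigment spills, and leave the mug and the brass mortar where they stand.

Things in the scene. Friction and masses are not known exactly. Their poses are not given: they have to be found in the camera images.
- tin_small: Small round pigment tin, diameter 30 mm, 34 mm high. Plain metal (aluminium body, steel lid), closed, loose, 35 to 280 g. Origin: centre of its underside; z up. At the start it is the top of the stack, standing on the square tin, its underside 78 mm above the table.
- tin_square: Square pigment tin, 40 x 40 mm, 26 mm high, sides along its x and y. Plain metal (aluminium body, steel lid), closed, loose, 35 to 280 g. Origin: centre of its underside; z up. At the start second from the top, standing on the large round tin, underside 52 mm above the table.
- tin_round: Large round pigment tin, diameter 58 mm, 28 mm high. Plain metal (aluminium body, steel lid), closed, loose, 35 to 280 g. Origin: centre of its underside; z up. At the start third from the top, standing on the rectangular tin, underside 24 mm above the table.
- tin_box: Flat rectangular pigment tin, 100 mm along its x, 64 mm along its y, 24 mm high. Plain metal (aluminium body, steel lid), closed, loose, 35 to 280 g. Origin: centre of its underside; z up. At the start at the bottom of the stack, on the table.
- tray_small: Fixed wooden tray with a cork-lined floor, lying on the table; floor 6 mm above the table, lip 6 mm wide rising to 10 mm above the table (4 mm above the floor). Origin: centre of its underside, on the table; the tin's origin is 6 mm above it when seated. Round, 60 mm across outside, recess 48 mm across: for the small round tin.
- tray_square: Fixed wooden tray with a cork-lined floor, lying on the table; floor 6 mm above the table, lip 6 mm wide rising to 10 mm above the table (4 mm above the floor). Origin: centre of its underside, on the table; the tin's origin is 6 mm above it when seated. Square, 70 x 70 mm outside, recess 58 x 58 mm, sides along its x and y: for the square tin.
- tray_round: Fixed wooden tray with a cork-lined floor, lying on the table; floor 6 mm above the table, lip 6 mm wide rising to 10 mm above the table (4 mm above the floor). Origin: centre of its underside, on the table; the tin's origin is 6 mm above it when seated. Round, 88 mm across outside, recess 76 mm across: for the large round tin.
- tray_box: Fixed wooden tray with a cork-lined floor, lying on the table; floor 6 mm above the table, lip 6 mm wide rising to 10 mm above the table (4 mm above the floor). Origin: centre of its underside, on the table; the tin's origin is 6 mm above it when seated. Rectangular, 130 mm along its x, 94 mm along its y outside, recess 118 x 82 mm: for the rectangular tin.
- mug: Earthenware mug with a handle, 80 mm across, 85 mm high, loose, on the robot's right (-y) side of the working area. Bystander. Origin: centre of its underside.
- mortar: Heavy brass mortar, 72 mm across, 68 mm high, loose, at the far edge of the working area straight ahead of the robot. Bystander. Origin: centre of its underside.
Things that resemble listed ones, but are neither listed nor needed, are in the scene too. What is shaped like the tin_round but purple or red is not meant.

How it is judged:
By the outcome, as a careful person would: the job done as asked, in the order asked, and still so for the second after the job is handed in, with the robot touching nothing.
It also fails if it takes over 120 s, if anything falls off the work surface, if the arm or the gripper's body presses on something with over 40 N, if the wrist force passes 120 N, or if a joint passes its speed limit or range.

ROBOT

A 6-joint arm with a two-finger parallel gripper is mounted at the origin on the work surface. World frame = base frame: x ahead of the robot, y to its left, z up, the work surface at z = 0. Lengths are in m, angles in rad, forces in N, time in s.
With the tool pointing down it reaches from about 0.3 to 0.775 m from the base axis. Payload 14.6 kg.
Tool frame: the origin (TCP) lies on the mounting face of the last link; the fingertips stand 199 mm ahead of it and the grasp point (between the pads) lies 180 mm ahead of it; z points along the fingers, y is the line along which they close (so a half turn about z gives the same grasp; the last joint's range is limited). The gripper opens to 94 mm and grips with 3 to 60 N. Pads are 16 mm wide; open, the fingers measure 119 mm over their backs; the gripper's body (75 mm by 177 mm) begins 78 mm behind the grasp point.
Start: joints at [-1.409, 0.3, 1.521, -0, 1.321, -0.067], TCP at [0.125, -0.536, 0.405] pointing down, gripper open.
Joint ranges: [-3.03, 3.03], [-0.79, 2.21], [0.23, 2.52], [-1.04, 4.18], [0, 3.07], [-2.55, 2.55]. Speed limits (rad/s): [2.22, 2.22, 2.57, 3.14, 3.14, 3.14].

INTERFACE

Orientations are given as [roll, pitch, yaw] about the fixed x, y, z axes, in that order (R = Rz(yaw) Ry(pitch) Rx(roll)).
In Python, from station import get_obs, camera, hand_in gives the robot as it stands.
- The arm moves only by the tool apply_moves, never from a script. Its argument "increments" is a list of rows, each an object of numbers: "tx", "ty", "tz": the shift along the tool's x, y, z as a fraction of full scale; "ax", "ay", "az": the turn, a rotation vector about the tool's x, y, z as a fraction of full scale. In form: [{"tx": .., "ty": .., "tz": .., "ax": .., "ay": .., "az": ..}, ...]. A call has 1 to 12 rows; each row shifts and turns the commanded pose from where the row before left it, along the tool's axes as they then stand; what a row does not reach is not made up. Full scale, the value 1, is 30 mm for a shift and 5 degrees for a turn. A row lasts 1/8 s, in which the tool goes at most 62.5 mm and 10.7 degrees, less where a joint would pass 70% of its speed; a pose out of reach is approached as far as the arm can. A call with a number of a shift or a turn outside -1 to 1 is refused whole. A call with a gripper value outside its range is refused whole. "jaw" is the closure, from 0 (fully open) to 1 (shut), set as the call begins (left out, the last holds). The fingers move at their own pace and stop on an object; "force" is the grip in N (left out, the last holds). Time passes only in rows, so rows that do not move let the fingers close. It gives the time, the measured TCP pose, the force, the opening and the grip force at its end, in the units of the state.
- get_obs(): the state, without advancing time (a new reading comes with each control period).
- camera(name): name is "scene" or "top" or "wrist"; returns a dict with "pixels" (480x640x3 uint8, red, green, blue), "camera_matrix" (3x3 intrinsics, pixels), "R" (3x3) and "t" (3): a world point X has camera coordinates R X + t; the wrist camera has in their place "T_tool_cam" (4x4, takes a point from camera to tool coordinates, whose origin is the TCP and whose axes are the flange's). Camera axes: x right, y down, z forward; pixel columns grow to the right and rows downward; lengths in m; the calibration is good to about 2 mm. A picture is of the moment at which its call begins: read the wrist's pose just before it. There is no depth.
- hand_in(): hands the job in; it is judged then, once.
The state is a dict: "time_s": time; "qpos": joint angles; "joint_vel": joint speeds; "tau": joint torques, N m; "ee_pos": TCP position; "eef_rot": TCP orientation; "force": force on the tool from outside, world axes, zero at the start; "moment": the same for the moment, N m; "grip_width": finger opening in m; "grip_force": force on a finger pad.
Only numpy, scipy, OpenCV 4.12 (cv2) and the standard library are available. Lean on these libraries where they do the work, as an engineer would, in place of code of your own. Each camera call takes 0.05 s, during which the arm holds its last target. There are 200 camera calls.

## Working session

There is one attempt and no reset: what is moved stays moved. The work goes in short steps, Python scripts to look and compute and a tool call to move; the robot and the scene stay as the last step left them, time stands still between calls to the robot, and variables do not carry over. Pictures are saved under pics/ and viewed, at most 17 in all, crops included, and the job is handed in when it is done.

Besides the shell and the picture viewer there is one more tool, called after "Request:" by a JSON object that holds its "name" and its "arguments", one argument or row to a line. apply_moves: Moves the arm, as the interface text tells. Its arguments: {"type":"object","properties":{"increments":{"type":"array"},"jaw":{"type":"number"},"force":{"type":"number"}},"required":["increments"]}

```bash
mkdir -p pics; python3 - <<'E'
from station import get_obs,camera
import cv2,numpy as np,pickle
d={}
for n in("top","scene"):
    c=camera(n);d[n]=c;cv2.imwrite(f"pics/{n}0.png",c["pixels"][:,:,::-1]);print(n,c["camera_matrix"],c["R"],c["t"])
pickle.dump(d,open("c0.pkl","wb"));print(get_obs())
E
```

```text
top [[464.87858898   0.         321.52697978]
 [  0.         464.87858898 235.19859427]
 [  0.           0.           1.        ]] [[ 0.01140146 -0.99990595  0.00762192]
 [-0.98301334 -0.01260456 -0.18310078]
 [ 0.18317963 -0.00540483 -0.9830646 ]] [0.01422879 0.52509089 1.13947729]
scene [[473.0949029    0.         319.76306865]
 [  0.         473.0949029  233.80230033]
 [  0.           0.           1.        ]] [[-0.70365474  0.71047533  0.0097375 ]
 [ 0.4946616   0.49965878 -0.71109142]
 [-0.51007834 -0.49554608 -0.70303213]] [ 0.34077262 -0.22917942  1.34493347]
{'time_s': 0.1, 'qpos': array([-1.40861450e+00,  3.00424852e-01,  1.52149458e+00,  1.34237473e-05,
        1.32070233e+00, -6.65820096e-02]), 'joint_vel': array([ 0.00033104,  0.00036489, -0.00432735,  0.00079952, -0.00037631,
       -0.00249494]), 'tau': array([ 1.61716707e-03, -5.32642078e+01, -3.53283978e+01,  7.09319534e-02,
        2.34729942e-02, -6.07799234e-05]), 'ee_pos': array([ 0.12472967, -0.53564749,  0.40414818]), 'eef_rot': array([-3.14056669e+00, -8.14433706e-05,  2.28760464e-01]), 'force': array([-0.76056554, -0.25367273,  0.27740582]), 'moment': array([-0.06038917, -0.01584166, -0.0417526 ]), 'grip_force': 0.0, 'grip_width': 0.09377530847557514}
```

View pics/top0.png

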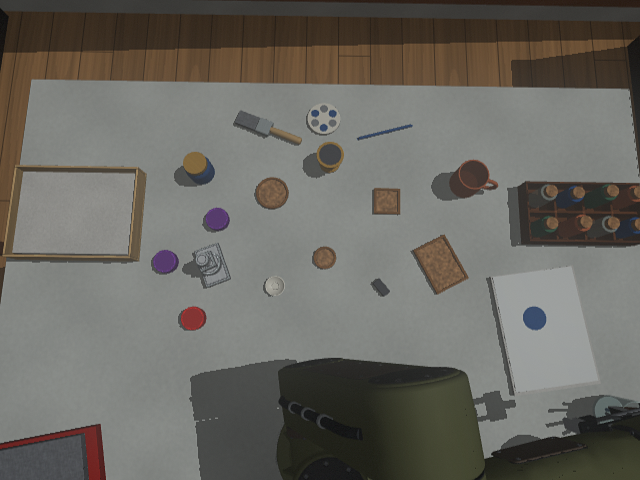

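View pics/scene0.png

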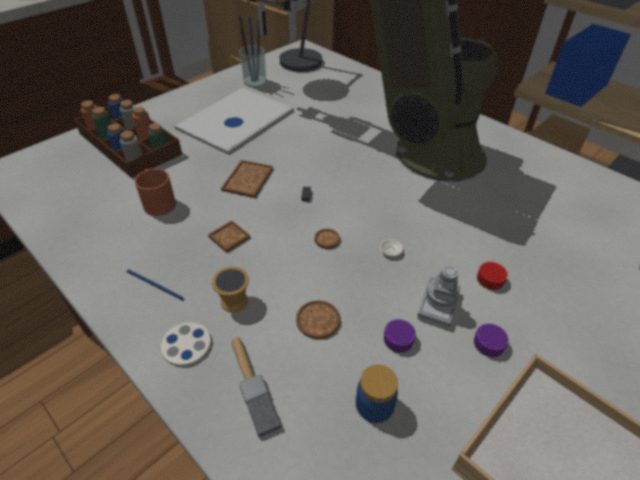

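The top image shows the stack at about (210,262). The trays are round (272,193), small (324,258), square (386,201) and box (440,264). The scene image shows the stack at about (442,295). Next I'll segment the trays and enlarge the stack.

```bash
cat > h.py <<'E'
import numpy as np,cv2
def back(c,uv,z):
    uv=np.atleast_2d(uv).astype(float);K,R,t=c["camera_matrix"],np.array(c["R"]),np.array(c["t"])
    d=np.c_[uv,np.ones(len(uv))]@np.linalg.inv(K).T@R; o=-R.T@t
    return (o+d*((z-o[2])/d[:,2])[:,None])[:,:2]
def proj(c,X):
    X=np.atleast_2d(X)@np.array(c["R"]).T+np.array(c["t"]);p=X@c["camera_matrix"].T
    return p[:,:2]/p[:,2:]
E
python3 - <<'E'
import pickle;from h import *
d=pickle.load(open("c0.pkl","rb"))
seeds={"top":dict(round=(272,193),small=(324,258),square=(386,201),box=(440,264)),"scene":dict(round=(319,319),small=(327,239),square=(229,236),box=(248,178))}
for n,c in d.items():
    im=c["pixels"].astype(int);m=((im[...,0]-im[...,2])>22).astype(np.uint8)
    L,lab,st,ce=cv2.connectedComponentsWithStats(m)
    for k,s in seeds[n].items():
        l=lab[s[1]-2:s[1]+3,s[0]-2:s[0]+3].max();cs,_=cv2.findContours((lab==l).astype(np.uint8),0,1)
        p=back(c,max(cs,key=len)[:,0],0.009)
        r=cv2.minAreaRect((p*1000).astype(np.float32))
        print(n,k,np.round(r[0],1),np.round(r[1],1),round(r[2],1))
a=d["top"]["pixels"][225:305,170:250];b=d["scene"]["pixels"][255:335,400:480]
cv2.imwrite("pics/stk.png",cv2.resize(np.hstack([a,b]),None,fx=5,fy=5,interpolation=cv2.INTER_CUBIC)[:,:,::-1])
E
```

```text
top round [648.8 154.8] [83.4 86.1] 0.8
top small [473.   11.9] [55.4 55.1] 0.7
top square [ 629.1 -153. ] [67.4 69.8] 89.5
top box [ 460.9 -292.1] [129.5  95.1] 27.1
scene round [650.6 159. ] [86.9 85.1] 83.3
scene small [477.8  17. ] [58.3 55.4] 45.3
scene square [ 632.5 -148.7] [74.1 70.8] 89.3
scene box [ 465.2 -287.6] [133.8  96.3] 27.8
```

View pics/stk.png

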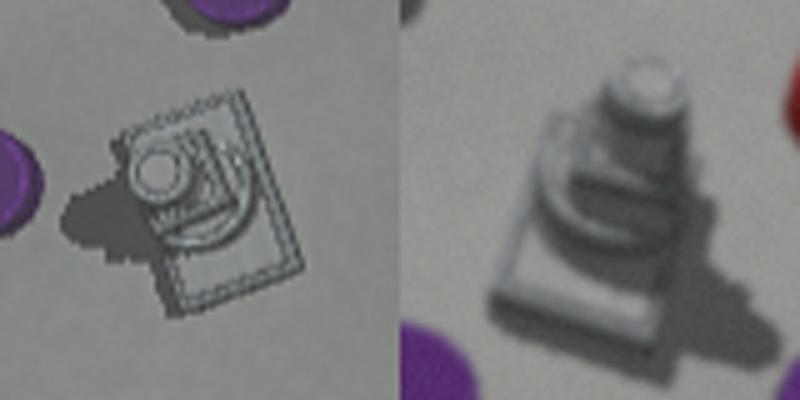

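Left crop (top view): the small lid is centred at full-image (201.6,259.4). The box lid corners are about (218,243.4), (230.6,278.6), (206,288) and (195,251).

```bash
cat >> h.py <<'E'
from scipy.spatial.transform import Rotation as Ro
def plan(o,xyz,yaw):
    """tool-frame shift (mm) and turn (deg about tool z), with down-pointing target; yaw modulo pi"""
    R=Ro.from_euler("xyz",o["eef_rot"]); d=R.inv().apply(np.array(xyz)-o["ee_pos"])*1000
    best=None
    for k in(-1,0,1):
        rv=(R.inv()*Ro.from_euler("xyz",[np.pi,0,yaw+k*np.pi])).as_rotvec(degrees=True)
        if best is None or abs(rv[2])<abs(best[2]):best=rv
    print("shift mm",d.round(1),"units",(d/30).round(3),"turn deg",best.round(2),"units",(best/5).round(3))
E
python3 - <<'E'
import pickle;from h import *
from station import get_obs,camera
c=pickle.load(open("c0.pkl","rb"))["top"]
print("small",back(c,(201.6,259.4),.112))
b=back(c,[(218,243.4),(230.6,278.6),(206,288),(195,251)],.024);print("box",b,b.mean(0))
w=camera("wrist");print(w["camera_matrix"],w["T_tool_cam"]);
o=get_obs();plan(o,[0.45,0.23,0.42],0.229)
E
```

```text
small [[0.45057262 0.30666563]]
box [[0.50433296 0.28891854]
 [0.41342052 0.25195396]
 [0.38871015 0.31345517]
 [0.48365802 0.34727379]] [0.44753042 0.30040036]
[[393.13235898   0.         327.89658497]
 [  0.         393.13235898 235.41244571]
 [  0.           0.           1.        ]] [[ 1.03538213e-03 -9.69098804e-01 -2.46670702e-01  7.12672019e-02]
 [ 9.99999452e-01  9.64773478e-04  4.07104442e-04  1.27244610e-03]
 [-1.56543077e-04 -2.46670988e-01  9.69099272e-01  1.89171809e-02]
 [ 0.00000000e+00  0.00000000e+00  0.00000000e+00  1.00000000e+00]]
shift mm [ 490.4 -672.   -15.1] units [ 16.348 -22.399  -0.505] turn deg [-0.05 -0.01 -0.01] units [-0.01  -0.001 -0.003]
```

Request:
{"name": "apply_moves", "arguments": {
  "increments": [
    {"tx":0.65,"ty":-0.955},
    {"tx":0.65,"ty":-0.955},
    {"tx":0.65,"ty":-0.955},
    {"tx":0.65,"ty":-0.955},
    {"tx":0.65,"ty":-0.955},
    {"tx":0.65,"ty":-0.955},
    {"tx":0.65,"ty":-0.955},
    {"tx":0.65,"ty":-0.955},
    {"tx":0.65,"ty":-0.955},
    {"tx":0.65,"ty":-0.955},
    {"tx":0.65,"ty":-0.955},
    {"tx":0.65,"ty":-0.955}
  ]
}}

```text
schema error: expected keys tx, ty, tz, ax, ay, az
```

Request:
{"name": "apply_moves", "arguments": {
  "increments": [
    {"tx":0.65,"ty":-0.955},
    {"tx":0.65,"ty":-0.955},
    {"tx":0.65,"ty":-0.955},
    {"tx":0.65,"ty":-0.955},
    {"tx":0.65,"ty":-0.955},
    {"tx":0.65,"ty":-0.955},
    {"tx":0.65,"ty":-0.955},
    {"tx":0.65,"ty":-0.955},
    {"tx":0.65,"ty":-0.955},
    {"tx":0.65,"ty":-0.955},
    {"tx":0.65,"ty":-0.955},
    {"tx":0.65,"ty":-0.955}
  ]
}}

```text
schema error: expected keys tx, ty, tz, ax, ay, az
```

Request:
{"name": "apply_moves", "arguments": {
  "increments": [
    {"tx":0.65,"ty":-0.955},
    {"tx":0.65,"ty":-0.955},
    {"tz":-0.5,"az":-0.9},
    {"az":-0.9},
    {},
    {},
    {},
    {}
  ]
}}

```text
schema error: expected keys tx, ty, tz, ax, ay, az
```

```bash
cat >> h.py <<'E'
def wrist(name=None):
    from station import get_obs,camera
    o=get_obs();w=camera("wrist");T=np.array(w["T_tool_cam"]);Rt=Ro.from_euler("xyz",o["eef_rot"]).as_matrix()
    Rc=Rt@T[:3,:3];p=np.array(o["ee_pos"])+Rt@T[:3,3]
    w["R"]=Rc.T;w["t"]=-Rc.T@p
    if name:
        cv2.imwrite(f"pics/{name}.png",w["pixels"][:,:,::-1])
        import pickle;pickle.dump((o,w),open(name+".pkl","wb"))
    return o,w
E
python3 -c "
from h import *
o,w=wrist('w1');print(o['ee_pos'],o['eef_rot'],o['qpos'],o['time_s'])"
```

```text
[ 0.12473545 -0.53565562  0.40421678] [-3.14070709e+00 -9.66073257e-05  2.28771155e-01] [-1.40860968e+00  3.00368743e-01  1.52140526e+00  3.86754588e-05
  1.32070868e+00 -6.65941409e-02] 0.15
```

View pics/w1.png

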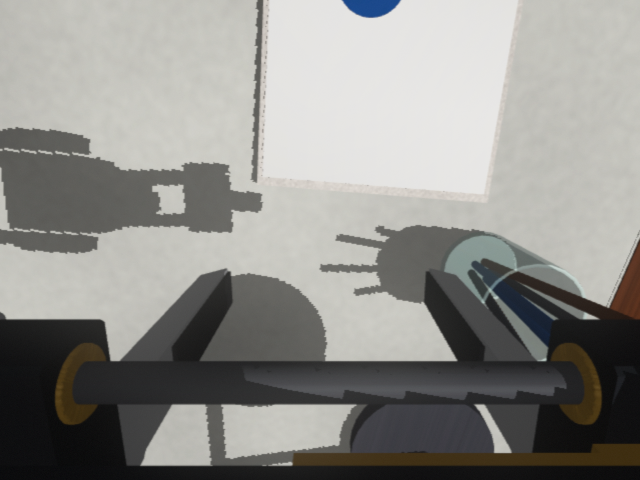

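The picture shows the start pose; the fingers cover the image below about row 270. Every row has to carry all the keys, so I'm resending the move, stopping 80 mm short so the camera sees the stack.

Request:
{"name": "apply_moves", "arguments": {
  "increments": [
    {"tx":0.9,"ty":-0.977,"tz":0,"ax":0,"ay":0,"az":0},
    {"tx":0.9,"ty":-0.977,"tz":0,"ax":0,"ay":0,"az":0},
    {"tx":0.9,"ty":-0.977,"tz":0,"ax":0,"ay":0,"az":0},
    {"tx":0.9,"ty":-0.977,"tz":0,"ax":0,"ay":0,"az":0},
    {"tx":0.9,"ty":-0.977,"tz":0,"ax":0,"ay":0,"az":0},
    {"tx":0.9,"ty":-0.977,"tz":0,"ax":0,"ay":0,"az":0},
    {"tx":0.9,"ty":-0.977,"tz":0,"ax":0,"ay":0,"az":0},
    {"tx":0.9,"ty":-0.977,"tz":0,"ax":0,"ay":0,"az":0},
    {"tx":0.9,"ty":-0.977,"tz":0,"ax":0,"ay":0,"az":0},
    {"tx":0.9,"ty":-0.977,"tz":0,"ax":0,"ay":0,"az":0},
    {"tx":0.9,"ty":-0.977,"tz":0,"ax":0,"ay":0,"az":0},
    {"tx":0.9,"ty":-0.977,"tz":0,"ax":0,"ay":0,"az":0}
  ]
}}

```text
time_s: 1.7
ee_pos: [0.3609, -0.1184, 0.4047]
eef_rot: [3.141, -0.0, 0.229]
force: [0.8, -0.8, 0.3]
grip_width: 0.094
grip_force: 0.0
```

Request:
{"name": "apply_moves", "arguments": {
  "increments": [
    {"tx":0.27,"ty":-0.977,"tz":0,"ax":0,"ay":0,"az":0},
    {"tx":0.27,"ty":-0.977,"tz":0,"ax":0,"ay":0,"az":0},
    {"tx":0.27,"ty":-0.977,"tz":0,"ax":0,"ay":0,"az":0},
    {"tx":0.27,"ty":-0.977,"tz":0,"ax":0,"ay":0,"az":0},
    {"tx":0.27,"ty":-0.977,"tz":0,"ax":0,"ay":0,"az":0},
    {"tx":0.27,"ty":-0.977,"tz":0,"ax":0,"ay":0,"az":0},
    {"tx":0.27,"ty":-0.977,"tz":0,"ax":0,"ay":0,"az":0},
    {"tx":0.27,"ty":-0.977,"tz":0,"ax":0,"ay":0,"az":0},
    {"tx":0.27,"ty":-0.977,"tz":0,"ax":0,"ay":0,"az":0},
    {"tx":0.27,"ty":-0.977,"tz":0,"ax":0,"ay":0,"az":0},
    {"tx":0.27,"ty":-0.977,"tz":0,"ax":0,"ay":0,"az":0},
    {"tx":0.27,"ty":-0.977,"tz":0,"ax":0,"ay":0,"az":0}
  ]
}}

```text
time_s: 3.2
ee_pos: [0.3753, 0.246, 0.4046]
eef_rot: [3.142, 0.0, 0.229]
force: [-0.6, -0.2, -0.3]
grip_width: 0.0944
grip_force: 0.0
```

Request:
{"name": "apply_moves", "arguments": {
  "increments": [
    {"tx":0.27,"ty":-0.977,"tz":0,"ax":0,"ay":0,"az":-0.9},
    {"tx":0,"ty":0,"tz":0,"ax":0,"ay":0,"az":-0.9},
    {"tx":0,"ty":0,"tz":0,"ax":0,"ay":0,"az":0},
    {"tx":0,"ty":0,"tz":0,"ax":0,"ay":0,"az":0},
    {"tx":0,"ty":0,"tz":0,"ax":0,"ay":0,"az":0},
    {"tx":0,"ty":0,"tz":0,"ax":0,"ay":0,"az":0}
  ]
}}

```text
time_s: 3.95
ee_pos: [0.3767, 0.2752, 0.4048]
eef_rot: [-3.142, -0.0, 0.385]
force: [-0.8, 1.3, -0.2]
grip_width: 0.0937
grip_force: 0.0
```

```bash
python3 -c "
from h import *
o,w=wrist('w2');print(o['ee_pos'],o['eef_rot'],o['qpos'],o['time_s'])"
```

```text
[0.37669116 0.27519643 0.40475764] [-3.14153532e+00 -2.25539065e-04  3.85027345e-01] [5.52405653e-01 1.12637190e-01 1.74663357e+00 1.97795081e-05
 1.28208995e+00 1.73816900e+00] 3.95
```

View pics/w2.png

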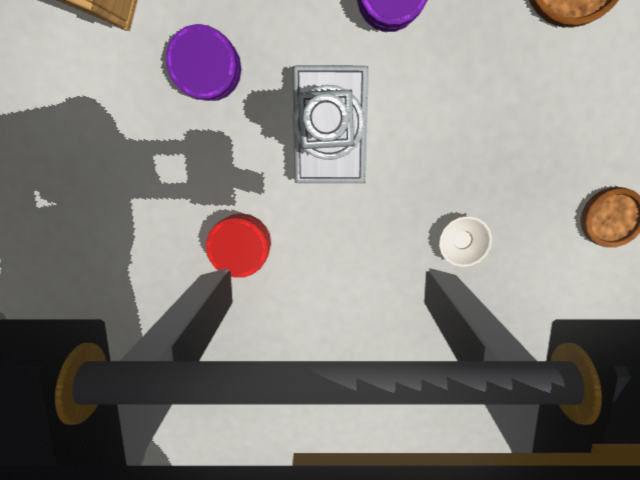

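The wrist view shows the stack at x 293–368, y 65–183, with the small lid at about (327,118). I'll enlarge it for the corners.

```bash
python3 - <<'E'
import pickle;from h import *
o,w=pickle.load(open("w2.pkl","rb"))
cv2.imwrite("pics/w2c.png",cv2.resize(w["pixels"][60:190,285:385],None,fx=4.5,fy=4.5,interpolation=cv2.INTER_CUBIC)[:,:,::-1])
E
```

```text
(no output)
```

View pics/w2c.png

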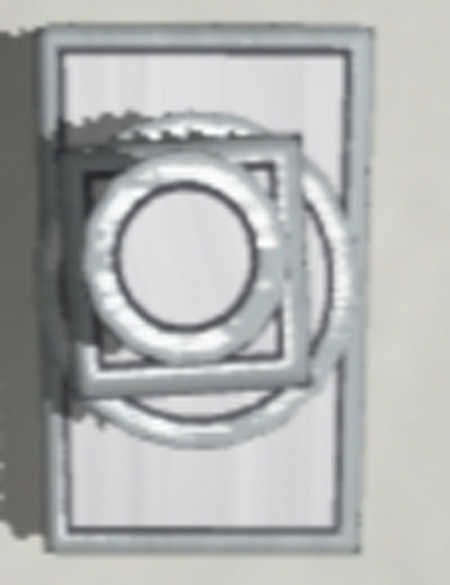

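```bash
python3 - <<'E'
import pickle;from h import *
from station import get_obs
o,w=pickle.load(open("w2.pkl","rb"))
f=lambda q:np.array(q)/4.5+[285,60]-0.4
s=back(w,f((185.5,256)),.112)[0];print("small",s)
print("sq",back(w,f([(58,140),(302,135),(310,383),(80,395)]),.078),back(w,f((190,263)),.078))
print("round",back(w,f((200,279)),.052))
b=back(w,f([(45,27),(375,28),(358,552),(45,552)]),.024);print("box",b,b.mean(0))
plan(get_obs(),[*s,.32],.385)
E
```

```text
small [0.45386715 0.30661336]
sq [[0.46424405 0.33358535]
 [0.48004217 0.29677431]
 [0.44403469 0.28003485]
 [0.42749336 0.31545445]] [[0.45445798 0.30622715]]
round [[0.45352724 0.30396449]]
box [[0.48596216 0.34891359]
 [0.50943041 0.29070789]
 [0.41696701 0.25417586]
 [0.39291988 0.31333973]] [0.45131987 0.30178427]
shift mm [83.3 -0.1 84.7] units [ 2.777 -0.003  2.824] turn deg [-0.   -0.01  0.01] units [-0.    -0.001  0.002]
```

Request:
{"name": "apply_moves", "arguments": {
  "increments": [
    {"tx":0.925,"ty":0,"tz":0,"ax":0,"ay":0,"az":0},
    {"tx":0.925,"ty":0,"tz":0,"ax":0,"ay":0,"az":0},
    {"tx":0.925,"ty":0,"tz":0.6,"ax":0,"ay":0,"az":0},
    {"tx":0,"ty":0,"tz":0.8,"ax":0,"ay":0,"az":0},
    {"tx":0,"ty":0,"tz":0.8,"ax":0,"ay":0,"az":0},
    {"tx":0,"ty":0,"tz":0.7,"ax":0,"ay":0,"az":0},
    {"tx":0,"ty":0,"tz":0.5,"ax":0,"ay":0,"az":0},
    {"tx":0,"ty":0,"tz":0.4,"ax":0,"ay":0,"az":0},
    {"tx":0,"ty":0,"tz":0.33,"ax":0,"ay":0,"az":0},
    {"tx":0,"ty":0,"tz":0,"ax":0,"ay":0,"az":0},
    {"tx":0,"ty":0,"tz":0,"ax":0,"ay":0,"az":0}
  ]
}}

```text
time_s: 5.38
ee_pos: [0.4539, 0.3068, 0.2813]
eef_rot: [-3.141, -0.001, 0.386]
force: [-0.3, -1.0, -0.2]
grip_width: 0.0941
grip_force: 0.0
```

Request:
{"name": "apply_moves", "arguments": {
  "increments": [
    {"tx":0,"ty":0,"tz":0,"ax":0,"ay":0,"az":0},
    {"tx":0,"ty":0,"tz":0,"ax":0,"ay":0,"az":0},
    {"tx":0,"ty":0,"tz":0,"ax":0,"ay":0,"az":0},
    {"tx":0,"ty":0,"tz":0,"ax":0,"ay":0,"az":0},
    {"tx":0,"ty":0,"tz":0,"ax":0,"ay":0,"az":0},
    {"tx":0,"ty":0,"tz":0,"ax":0,"ay":0,"az":0},
    {"tx":0,"ty":0,"tz":0,"ax":0,"ay":0,"az":0},
    {"tx":0,"ty":0,"tz":0,"ax":0,"ay":0,"az":0}
  ],
  "jaw": 0.71,
  "force": 18
}}

```text
time_s: 6.38
ee_pos: [0.4538, 0.3067, 0.2807]
eef_rot: [3.142, -0.0, 0.386]
force: [0.1, 0.4, 0.3]
grip_width: 0.0298
grip_force: 18.0
```

Request:
{"name": "apply_moves", "arguments": {
  "increments": [
    {"tx":0,"ty":0,"tz":-0.3,"ax":0,"ay":0,"az":0},
    {"tx":0,"ty":0,"tz":-0.5,"ax":0,"ay":0,"az":0},
    {"tx":0,"ty":0,"tz":-0.8,"ax":0,"ay":0,"az":0},
    {"tx":0,"ty":0,"tz":-0.8,"ax":0,"ay":0,"az":0},
    {"tx":0,"ty":0,"tz":-0.8,"ax":0,"ay":0,"az":0},
    {"tx":-0.7,"ty":0,"tz":-0.6,"ax":0,"ay":0,"az":0},
    {"tx":-0.8,"ty":0,"tz":-0.3,"ax":0,"ay":0,"az":0},
    {"tx":-0.8,"ty":0,"tz":0,"ax":0,"ay":0,"az":0},
    {"tx":-0.5,"ty":0,"tz":0,"ax":0,"ay":0,"az":0},
    {"tx":0,"ty":0,"tz":0,"ax":0,"ay":0,"az":0},
    {"tx":0,"ty":0,"tz":0,"ax":0,"ay":0,"az":0},
    {"tx":0,"ty":0,"tz":0,"ax":0,"ay":0,"az":0}
  ]
}}

```text
time_s: 7.88
ee_pos: [0.3764, 0.2752, 0.4036]
eef_rot: [3.142, 0.0, 0.386]
force: [-0.7, 0.3, -0.7]
grip_width: 0.0297
grip_force: 18.0
```

```bash
python3 -c "
from h import *
o,w=wrist('w3')
cv2.imwrite('pics/w3c.png',cv2.resize(w['pixels'][60:190,285:385],None,fx=4.5,fy=4.5,interpolation=cv2.INTER_CUBIC)[:,:,::-1])"
```

Request:
{"name": "apply_moves", "arguments": {
  "increments": [
    {"tx":-0.29,"ty":0.5,"tz":0,"ax":0,"ay":0,"az":0},
    {"tx":-0.29,"ty":0.9,"tz":0,"ax":0,"ay":0,"az":0},
    {"tx":-0.29,"ty":0.95,"tz":0,"ax":0,"ay":0,"az":0},
    {"tx":-0.29,"ty":0.95,"tz":0,"ax":0,"ay":0,"az":0},
    {"tx":-0.29,"ty":0.95,"tz":0,"ax":0,"ay":0,"az":0},
    {"tx":-0.29,"ty":0.95,"tz":0,"ax":0,"ay":0,"az":0},
    {"tx":-0.29,"ty":0.95,"tz":0,"ax":0,"ay":0,"az":0},
    {"tx":-0.29,"ty":0.95,"tz":0,"ax":0,"ay":0,"az":0},
    {"tx":-0.29,"ty":0.95,"tz":0,"ax":0,"ay":0,"az":0},
    {"tx":-0.29,"ty":0.95,"tz":0,"ax":0,"ay":0,"az":0},
    {"tx":0,"ty":0.3,"tz":0,"ax":0,"ay":0,"az":0},
    {"tx":0,"ty":0,"tz":0,"ax":0,"ay":0,"az":0}
  ]
}}

```text
time_s: 9.43
ee_pos: [0.4003, -0.0164, 0.4037]
eef_rot: [-3.141, 0.0, 0.385]
force: [0.1, 0.3, -1.0]
grip_width: 0.0296
grip_force: 18.0
```

Request:
{"name": "apply_moves", "arguments": {
  "increments": [
    {"tx":0,"ty":0,"tz":0,"ax":0,"ay":0,"az":0},
    {"tx":0,"ty":0,"tz":0,"ax":0,"ay":0,"az":0}
  ]
}}

```text
time_s: 9.68
ee_pos: [0.4003, -0.0155, 0.4038]
eef_rot: [-3.142, -0.0, 0.387]
force: [-0.4, 0.5, -1.3]
grip_width: 0.0297
grip_force: 18.0
```

```bash
python3 -c "
from h import *
o,w=wrist('w4');print(o['ee_pos'],o['eef_rot'],o['grip_width'],o['grip_force'])"
```

```text
[ 0.40029762 -0.01554735  0.40375276] [-3.14154862e+00 -3.03460394e-05  3.86907125e-01] 0.029705844254137283 17.99989879131317
```

View pics/w3c.png

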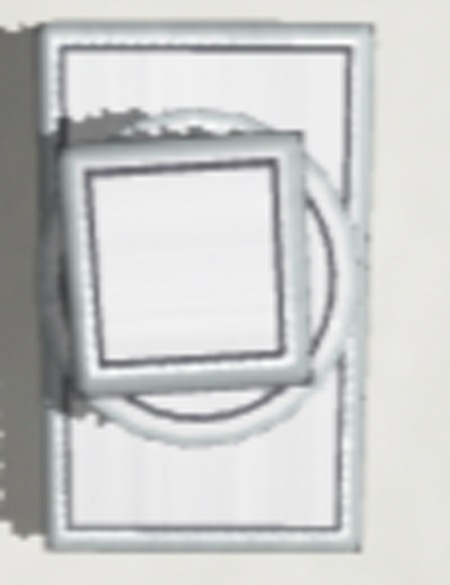

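View pics/w4.png

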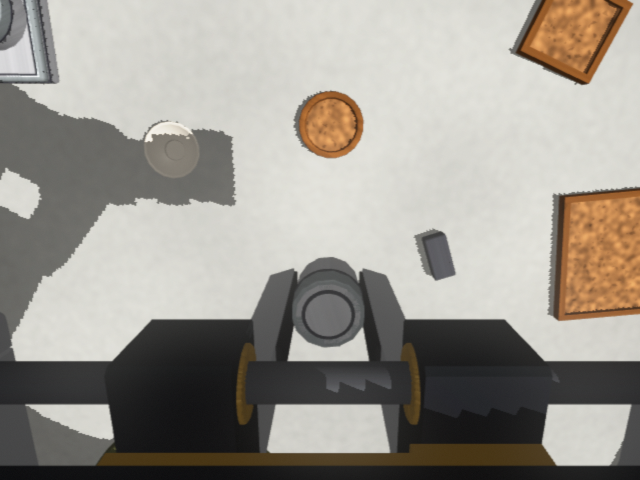

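w3c shows the square lid's inner corners at crop (85,172), (277,161), (284,355) and (102,366). w4 shows the small tray at (331,124) with the tin held upright.

The fingertips are only 2–3 mm above the tin's underside, so they would touch the tray lip. I'll set the tin down on clear table here and regrip it 8 mm higher.

Request:
{"name": "apply_moves", "arguments": {
  "increments": [
    {"tx":0,"ty":0,"tz":0.6,"ax":0,"ay":0,"az":0},
    {"tx":0,"ty":0,"tz":0.95,"ax":0,"ay":0,"az":0},
    {"tx":0,"ty":0,"tz":0.95,"ax":0,"ay":0,"az":0},
    {"tx":0,"ty":0,"tz":0.95,"ax":0,"ay":0,"az":0},
    {"tx":0,"ty":0,"tz":0.95,"ax":0,"ay":0,"az":0},
    {"tx":0,"ty":0,"tz":0.9,"ax":0,"ay":0,"az":0},
    {"tx":0,"ty":0,"tz":0.6,"ax":0,"ay":0,"az":0},
    {"tx":0,"ty":0,"tz":0.4,"ax":0,"ay":0,"az":0},
    {"tx":0,"ty":0,"tz":0.2,"ax":0,"ay":0,"az":0},
    {"tx":0,"ty":0,"tz":0.12,"ax":0,"ay":0,"az":0},
    {"tx":0,"ty":0,"tz":0,"ax":0,"ay":0,"az":0},
    {"tx":0,"ty":0,"tz":0,"ax":0,"ay":0,"az":0}
  ]
}}

```text
time_s: 11.22
ee_pos: [0.4005, -0.0162, 0.2055]
eef_rot: [3.141, -0.001, 0.386]
force: [0.5, -0.9, 0.0]
grip_width: 0.0295
grip_force: 18.0
```

Request:
{"name": "apply_moves", "arguments": {
  "increments": [
    {"tx":0,"ty":0,"tz":0.03,"ax":0,"ay":0,"az":0},
    {"tx":0,"ty":0,"tz":0,"ax":0,"ay":0,"az":0}
  ]
}}

```text
time_s: 11.48
ee_pos: [0.4004, -0.0162, 0.2043]
eef_rot: [3.142, -0.0, 0.386]
force: [0.8, -0.4, -1.7]
grip_width: 0.0298
grip_force: 18.0
```

Request:
{"name": "apply_moves", "arguments": {
  "increments": [
    {"tx":0,"ty":0,"tz":0.03,"ax":0,"ay":0,"az":0},
    {"tx":0,"ty":0,"tz":0,"ax":0,"ay":0,"az":0}
  ]
}}

```text
time_s: 11.72
ee_pos: [0.4004, -0.0161, 0.2033]
eef_rot: [-3.142, 0.0, 0.386]
force: [-0.4, -1.0, -0.7]
grip_width: 0.0297
grip_force: 18.0
```

Request:
{"name": "apply_moves", "arguments": {
  "increments": [
    {"tx":0,"ty":0,"tz":0.02,"ax":0,"ay":0,"az":0},
    {"tx":0,"ty":0,"tz":0,"ax":0,"ay":0,"az":0}
  ]
}}

```text
time_s: 11.98
ee_pos: [0.4004, -0.0162, 0.2027]
eef_rot: [3.142, 0.0, 0.386]
force: [-0.4, 0.3, -0.4]
grip_width: 0.0295
grip_force: 18.0
```

Request:
{"name": "apply_moves", "arguments": {
  "increments": [
    {"tx":0,"ty":0,"tz":0.02,"ax":0,"ay":0,"az":0},
    {"tx":0,"ty":0,"tz":0,"ax":0,"ay":0,"az":0}
  ]
}}

```text
time_s: 12.22
ee_pos: [0.4004, -0.0161, 0.2026]
eef_rot: [-3.142, -0.0, 0.386]
force: [-4.3, 0.1, 12.6]
grip_width: 0.0297
grip_force: 18.0
```

Request:
{"name": "apply_moves", "arguments": {
  "increments": [
    {"tx":0,"ty":0,"tz":0.015,"ax":0,"ay":0,"az":0},
    {"tx":0,"ty":0,"tz":0,"ax":0,"ay":0,"az":0}
  ]
}}

```text
time_s: 12.48
ee_pos: [0.4005, -0.0161, 0.2025]
eef_rot: [3.142, -0.0, 0.386]
force: [-8.4, 1.3, 21.1]
grip_width: 0.0296
grip_force: 18.0
```

Contact came at 0.2026, as predicted. Opening, raising 9 mm and regripping.

Request:
{"name": "apply_moves", "arguments": {
  "increments": [
    {"tx":0,"ty":0,"tz":0,"ax":0,"ay":0,"az":0},
    {"tx":0,"ty":0,"tz":0,"ax":0,"ay":0,"az":0},
    {"tx":0,"ty":0,"tz":-0.3,"ax":0,"ay":0,"az":0},
    {"tx":0,"ty":0,"tz":0,"ax":0,"ay":0,"az":0}
  ],
  "jaw": 0.5
}}

```text
time_s: 12.98
ee_pos: [0.4006, -0.0162, 0.2114]
eef_rot: [3.141, -0.001, 0.386]
force: [-0.3, 0.0, -0.3]
grip_width: 0.0473
grip_force: 0.0
```

Request:
{"name": "apply_moves", "arguments": {
  "increments": [
    {"tx":0,"ty":0,"tz":0,"ax":0,"ay":0,"az":0},
    {"tx":0,"ty":0,"tz":0,"ax":0,"ay":0,"az":0},
    {"tx":0,"ty":0,"tz":0,"ax":0,"ay":0,"az":0},
    {"tx":0,"ty":0,"tz":0,"ax":0,"ay":0,"az":0}
  ],
  "jaw": 0.71
}}

```text
time_s: 13.48
ee_pos: [0.4003, -0.0162, 0.2106]
eef_rot: [-3.142, 0.0, 0.386]
force: [-0.4, 0.8, -0.2]
grip_width: 0.0295
grip_force: 18.0
```

Request:
{"name": "apply_moves", "arguments": {
  "increments": [
    {"tx":0,"ty":0,"tz":-0.3,"ax":0,"ay":0,"az":0},
    {"tx":0,"ty":0,"tz":-0.6,"ax":0,"ay":0,"az":0},
    {"tx":0,"ty":0,"tz":-0.6,"ax":0,"ay":0,"az":0},
    {"tx":0,"ty":0,"tz":0,"ax":0,"ay":0,"az":0},
    {"tx":0,"ty":0,"tz":0,"ax":0,"ay":0,"az":0}
  ]
}}

```text
time_s: 14.1
ee_pos: [0.4002, -0.0161, 0.2554]
eef_rot: [-3.141, 0.0, 0.386]
force: [0.7, 0.1, -0.7]
grip_width: 0.0294
grip_force: 18.0
```

```bash
python3 - <<'E'
import pickle;from h import *
from station import get_obs
o3,w3=pickle.load(open("w3.pkl","rb"));o4,w4=pickle.load(open("w4.pkl","rb"))
f=lambda q:np.array(q)/4.5+[285,60]-0.4
q=back(w3,f([(85,172),(277,161),(284,355),(102,366)]),.078);print("sq",q.mean(0))
for i in range(4):
    e=q[(i+1)%4]-q[i];print(np.degrees(np.arctan2(e[1],e[0])),np.hypot(*e))
im=w4["pixels"].astype(int);m=((im[...,0]-im[...,2])>40).astype(np.uint8)
L,lab,st,ce=cv2.connectedComponentsWithStats(m)
for l in range(1,L):
    if st[l,4]>800:
        cs,_=cv2.findContours((lab==l).astype(np.uint8),0,1);p=back(w4,max(cs,key=len)[:,0],.009)*1000
        print(st[l],cv2.minAreaRect(p.astype(np.float32)))
        if abs(ce[l][0]-331)<15:
            (x,y),r=cv2.minEnclosingCircle(p.astype(np.float32));T=p.mean(0)/1000;print(x,y,r)
            r=cv2.minAreaRect(p.astype(np.float32));print("tray",r[0]);plan(get_obs(),[r[0][0]/1000,r[0][1]/1000,.25],.386)
print(get_obs()["ee_pos"])
E
```

```text
sq [0.45352392 0.30654433]
-64.73571908033303 0.03155720396808998
-155.00091242930785 0.030927067151719084
115.51962152269634 0.030706067524529562
26.570484041583224 0.03107165212062788
[ 520    0  113   84 5998] ((632.2340087890625, -154.339111328125), (71.52032470703125, 71.22791290283203), 89.21817016601562)
[ 299   91   65   67 3395] ((476.4783935546875, 11.111412048339844), (58.47123336791992, 58.94518280029297), 22.227195739746094)
476.2476501464844 11.056689262390137 29.842838287353516
tray (476.4783935546875, 11.111412048339844)
shift mm [80.9  3.5  5.3] units [2.697 0.115 0.178] turn deg [-0.01  0.02 -0.01] units [-0.002  0.003 -0.002]
[ 558  189   82  132 9836] ((461.36767578125, -289.2679748535156), (132.02381896972656, 84.0313491821289), 27.698028564453125)
[  98  444  456   21 6451] ((136.97543334960938, -121.63705444335938), (27.627546310424805, 526.8170776367188), 22.22243309020996)
[ 0.40020671 -0.01613278  0.25536163]
```

Request:
{"name": "apply_moves", "arguments": {
  "increments": [
    {"tx":0.6,"ty":0.03,"tz":0,"ax":0,"ay":0,"az":0},
    {"tx":0.8,"ty":0.03,"tz":0,"ax":0,"ay":0,"az":0},
    {"tx":0.8,"ty":0.03,"tz":0,"ax":0,"ay":0,"az":0},
    {"tx":0.5,"ty":0.03,"tz":0,"ax":0,"ay":0,"az":0},
    {"tx":0,"ty":0,"tz":0.5,"ax":0,"ay":0,"az":0},
    {"tx":0,"ty":0,"tz":0.4,"ax":0,"ay":0,"az":0},
    {"tx":0,"ty":0,"tz":0.2,"ax":0,"ay":0,"az":0},
    {"tx":0,"ty":0,"tz":0.1,"ax":0,"ay":0,"az":0},
    {"tx":0,"ty":0,"tz":0.04,"ax":0,"ay":0,"az":0},
    {"tx":0,"ty":0,"tz":0,"ax":0,"ay":0,"az":0},
    {"tx":0,"ty":0,"tz":0,"ax":0,"ay":0,"az":0}
  ]
}}

```text
time_s: 15.48
ee_pos: [0.4768, 0.011, 0.2188]
eef_rot: [3.141, -0.0, 0.386]
force: [-0.7, 0.1, -0.8]
grip_width: 0.0297
grip_force: 18.0
```

Request:
{"name": "apply_moves", "arguments": {
  "increments": [
    {"tx":0,"ty":0,"tz":0.02,"ax":0,"ay":0,"az":0},
    {"tx":0,"ty":0,"tz":0,"ax":0,"ay":0,"az":0}
  ]
}}

```text
time_s: 15.72
ee_pos: [0.4768, 0.011, 0.2179]
eef_rot: [3.142, -0.0, 0.386]
force: [-0.1, 0.1, -0.3]
grip_width: 0.0297
grip_force: 18.0
```

Request:
{"name": "apply_moves", "arguments": {
  "increments": [
    {"tx":0,"ty":0,"tz":0.02,"ax":0,"ay":0,"az":0},
    {"tx":0,"ty":0,"tz":0,"ax":0,"ay":0,"az":0}
  ]
}}

```text
time_s: 15.98
ee_pos: [0.4767, 0.011, 0.2173]
eef_rot: [-3.142, 0.0, 0.386]
force: [-0.5, -0.4, 0.3]
grip_width: 0.03
grip_force: 18.0
```

Request:
{"name": "apply_moves", "arguments": {
  "increments": [
    {"tx":0,"ty":0,"tz":0.015,"ax":0,"ay":0,"az":0},
    {"tx":0,"ty":0,"tz":0,"ax":0,"ay":0,"az":0}
  ]
}}

```text
time_s: 16.23
ee_pos: [0.4768, 0.011, 0.2168]
eef_rot: [-3.142, 0.0, 0.386]
force: [0.6, -0.7, -0.8]
grip_width: 0.0294
grip_force: 18.0
```

Request:
{"name": "apply_moves", "arguments": {
  "increments": [
    {"tx":0,"ty":0,"tz":0.012,"ax":0,"ay":0,"az":0},
    {"tx":0,"ty":0,"tz":0,"ax":0,"ay":0,"az":0}
  ]
}}

```text
time_s: 16.48
ee_pos: [0.4768, 0.011, 0.2166]
eef_rot: [3.142, -0.0, 0.386]
force: [-1.5, 0.4, 2.4]
grip_width: 0.0295
grip_force: 18.0
```

Request:
{"name": "apply_moves", "arguments": {
  "increments": [
    {"tx":0,"ty":0,"tz":0,"ax":0,"ay":0,"az":0},
    {"tx":0,"ty":0,"tz":0,"ax":0,"ay":0,"az":0},
    {"tx":0,"ty":0,"tz":0,"ax":0,"ay":0,"az":0},
    {"tx":0,"ty":0,"tz":-0.4,"ax":0,"ay":0,"az":0},
    {"tx":0,"ty":0,"tz":-0.9,"ax":0,"ay":0,"az":0},
    {"tx":0,"ty":0,"tz":-0.9,"ax":0,"ay":0,"az":0},
    {"tx":0,"ty":0,"tz":-0.9,"ax":0,"ay":0,"az":0},
    {"tx":0,"ty":0,"tz":-0.9,"ax":0,"ay":0,"az":0},
    {"tx":0,"ty":0,"tz":-0.1,"ax":0,"ay":0,"az":0}
  ],
  "jaw": 0.45
}}

```text
time_s: 17.6
ee_pos: [0.4768, 0.011, 0.3416]
eef_rot: [3.14, -0.003, 0.386]
force: [-0.9, -0.3, -0.8]
grip_width: 0.0521
grip_force: 0.0
```

Request:
{"name": "apply_moves", "arguments": {
  "increments": [
    {"tx":0.3,"ty":-0.64,"tz":0,"ax":0,"ay":0,"az":0},
    {"tx":0.3,"ty":-0.94,"tz":0,"ax":0,"ay":0,"az":0},
    {"tx":0.3,"ty":-0.94,"tz":0,"ax":0,"ay":0,"az":0},
    {"tx":0.3,"ty":-0.94,"tz":0,"ax":0,"ay":0,"az":0},
    {"tx":0.3,"ty":-0.94,"tz":0,"ax":0,"ay":0,"az":0},
    {"tx":0.3,"ty":-0.94,"tz":0,"ax":0,"ay":0,"az":0},
    {"tx":0.3,"ty":-0.94,"tz":0,"ax":0,"ay":0,"az":0},
    {"tx":0.3,"ty":-0.94,"tz":0,"ax":0,"ay":0,"az":0},
    {"tx":0.3,"ty":-0.94,"tz":0,"ax":0,"ay":0,"az":0},
    {"tx":0.3,"ty":-0.94,"tz":0,"ax":0,"ay":0,"az":0},
    {"tx":0,"ty":-0.3,"tz":0,"ax":0,"ay":0,"az":-0.68},
    {"tx":0,"ty":0,"tz":0,"ax":0,"ay":0,"az":0}
  ],
  "jaw": 0
}}

```text
time_s: 19.1
ee_pos: [0.4537, 0.3065, 0.3386]
eef_rot: [3.141, 0.001, 0.446]
force: [0.6, 0.0, 0.7]
grip_width: 0.094
grip_force: 0.0
```

Request:
{"name": "apply_moves", "arguments": {
  "increments": [
    {"tx":0,"ty":0,"tz":0,"ax":0,"ay":0,"az":0},
    {"tx":0,"ty":0,"tz":0,"ax":0,"ay":0,"az":0}
  ]
}}

```text
time_s: 19.35
ee_pos: [0.4542, 0.3056, 0.3394]
eef_rot: [3.142, 0.0, 0.444]
force: [-0.1, -0.5, -0.4]
grip_width: 0.0942
grip_force: 0.0
```

```bash
python3 - <<'E'
from h import *;from station import get_obs,camera
plan(get_obs(),[.4535,.3065,.258],.445)
c=camera("top");cv2.imwrite("pics/t1.png",cv2.resize(c["pixels"][140:320,180:480],None,fx=2.6,fy=2.6,interpolation=2)[:,:,::-1])
E
```

```text
shift mm [-0.3 -1.1 81.4] units [-0.008 -0.036  2.713] turn deg [ 0.    0.01 -0.07] units [ 0.     0.001 -0.014]
```

View pics/t1.png

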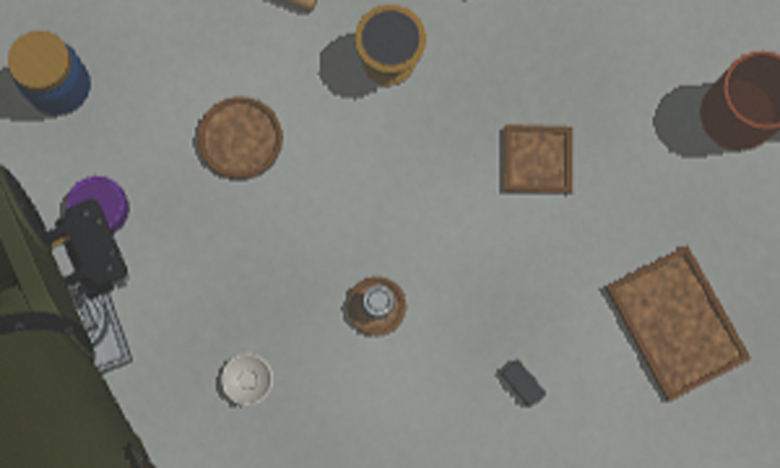

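t1 shows the small tin upright and centred in its tray at about (377,302). Next is the square tin.

Request:
{"name": "apply_moves", "arguments": {
  "increments": [
    {"tx":0,"ty":-0.036,"tz":0.6,"ax":0,"ay":0,"az":0},
    {"tx":0,"ty":0,"tz":0.8,"ax":0,"ay":0,"az":0},
    {"tx":0,"ty":0,"tz":0.7,"ax":0,"ay":0,"az":0},
    {"tx":0,"ty":0,"tz":0.4,"ax":0,"ay":0,"az":0},
    {"tx":0,"ty":0,"tz":0.21,"ax":0,"ay":0,"az":0},
    {"tx":0,"ty":0,"tz":0,"ax":0,"ay":0,"az":0},
    {"tx":0,"ty":0,"tz":0,"ax":0,"ay":0,"az":0}
  ]
}}

```text
time_s: 20.27
ee_pos: [0.4537, 0.3072, 0.2589]
eef_rot: [-3.142, -0.001, 0.445]
force: [1.0, 0.1, 0.2]
grip_width: 0.0943
grip_force: 0.0
```

Request:
{"name": "apply_moves", "arguments": {
  "increments": [
    {"tx":0,"ty":0,"tz":0,"ax":0,"ay":0,"az":0},
    {"tx":0,"ty":0,"tz":0,"ax":0,"ay":0,"az":0},
    {"tx":0,"ty":0,"tz":0,"ax":0,"ay":0,"az":0},
    {"tx":0,"ty":0,"tz":0,"ax":0,"ay":0,"az":0},
    {"tx":0,"ty":0,"tz":0,"ax":0,"ay":0,"az":0},
    {"tx":0,"ty":0,"tz":0,"ax":0,"ay":0,"az":0},
    {"tx":0,"ty":0,"tz":0,"ax":0,"ay":0,"az":0}
  ],
  "jaw": 0.62,
  "force": 18
}}

```text
time_s: 21.15
ee_pos: [0.4535, 0.3071, 0.2582]
eef_rot: [-3.142, 0.0, 0.445]
force: [-0.1, 0.2, -0.4]
grip_width: 0.0397
grip_force: 18.0
```

Request:
{"name": "apply_moves", "arguments": {
  "increments": [
    {"tx":0,"ty":0,"tz":-0.3,"ax":0,"ay":0,"az":0},
    {"tx":0,"ty":0,"tz":-0.5,"ax":0,"ay":0,"az":0},
    {"tx":0,"ty":0,"tz":-0.8,"ax":0,"ay":0,"az":0},
    {"tx":0,"ty":0,"tz":-0.9,"ax":0,"ay":0,"az":0},
    {"tx":0,"ty":0,"tz":-0.9,"ax":0,"ay":0,"az":0},
    {"tx":-0.7,"ty":0,"tz":-0.9,"ax":0,"ay":0,"az":0},
    {"tx":-0.8,"ty":0,"tz":-0.55,"ax":0,"ay":0,"az":0},
    {"tx":-0.8,"ty":0,"tz":0,"ax":0,"ay":0,"az":0},
    {"tx":-0.5,"ty":0,"tz":0,"ax":0,"ay":0,"az":0},
    {"tx":0,"ty":0,"tz":0,"ax":0,"ay":0,"az":0},
    {"tx":0,"ty":0,"tz":0,"ax":0,"ay":0,"az":0},
    {"tx":0,"ty":0,"tz":0,"ax":0,"ay":0,"az":0}
  ]
}}

```text
time_s: 22.65
ee_pos: [0.3781, 0.2711, 0.4037]
eef_rot: [-3.142, 0.0, 0.445]
force: [0.1, -0.6, -0.1]
grip_width: 0.0398
grip_force: 18.0
```

```bash
python3 -c "
from h import *
o,w=wrist('w5')
cv2.imwrite('pics/w5c.png',cv2.resize(w['pixels'][50:210,265:405],None,fx=3.7,fy=3.7,interpolation=cv2.INTER_CUBIC)[:,:,::-1])"
```

```text
(no output)
```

View pics/w5c.png

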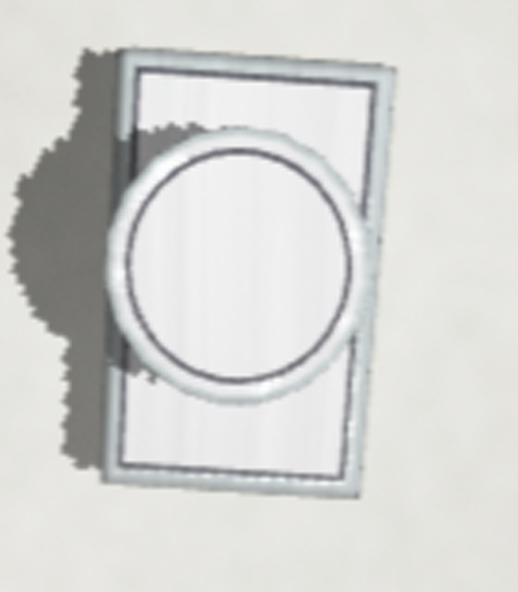

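Request:
{"name": "apply_moves", "arguments": {
  "increments": [
    {"tx":0,"ty":0,"tz":0,"ax":0,"ay":0,"az":0.74},
    {"tx":0,"ty":0,"tz":0,"ax":0,"ay":0,"az":0.9},
    {"tx":0,"ty":0,"tz":0,"ax":0,"ay":0,"az":0.9},
    {"tx":0,"ty":0,"tz":0,"ax":0,"ay":0,"az":0.9},
    {"tx":0,"ty":0,"tz":0,"ax":0,"ay":0,"az":0.9},
    {"tx":0,"ty":0,"tz":0,"ax":0,"ay":0,"az":0.9},
    {"tx":0.3,"ty":0.6,"tz":0,"ax":0,"ay":0,"az":0},
    {"tx":0.58,"ty":0.94,"tz":0,"ax":0,"ay":0,"az":0},
    {"tx":0.58,"ty":0.94,"tz":0,"ax":0,"ay":0,"az":0},
    {"tx":0.58,"ty":0.94,"tz":0,"ax":0,"ay":0,"az":0},
    {"tx":0.58,"ty":0.94,"tz":0,"ax":0,"ay":0,"az":0},
    {"tx":0.58,"ty":0.94,"tz":0,"ax":0,"ay":0,"az":0}
  ]
}}

```text
time_s: 24.2
ee_pos: [0.4726, 0.1098, 0.4036]
eef_rot: [3.142, 0.0, -0.012]
force: [-0.1, 0.9, -0.9]
grip_width: 0.04
grip_force: 18.0
```

Request:
{"name": "apply_moves", "arguments": {
  "increments": [
    {"tx":0.4,"ty":0.94,"tz":0,"ax":0,"ay":0,"az":0},
    {"tx":0.4,"ty":0.94,"tz":0,"ax":0,"ay":0,"az":0},
    {"tx":0.4,"ty":0.94,"tz":0,"ax":0,"ay":0,"az":0},
    {"tx":0.4,"ty":0.94,"tz":0,"ax":0,"ay":0,"az":0},
    {"tx":0.4,"ty":0.94,"tz":0,"ax":0,"ay":0,"az":0},
    {"tx":0.4,"ty":0.94,"tz":0,"ax":0,"ay":0,"az":0},
    {"tx":0.3,"ty":0.94,"tz":0,"ax":0,"ay":0,"az":0},
    {"tx":0,"ty":0.94,"tz":0,"ax":0,"ay":0,"az":0},
    {"tx":0,"ty":0.94,"tz":0,"ax":0,"ay":0,"az":0},
    {"tx":0,"ty":0.3,"tz":0,"ax":0,"ay":0,"az":0},
    {"tx":0,"ty":0,"tz":0,"ax":0,"ay":0,"az":0},
    {"tx":0,"ty":0,"tz":0,"ax":0,"ay":0,"az":0}
  ]
}}

```text
time_s: 25.7
ee_pos: [0.5498, -0.1521, 0.4037]
eef_rot: [-3.141, 0.0, -0.011]
force: [0.4, 0.4, -1.1]
grip_width: 0.0397
grip_force: 18.0
```

```bash
python3 - <<'E'
from h import *
o,w=wrist("w6");print(o["ee_pos"],o["eef_rot"],o["grip_width"],o["time_s"])
im=w["pixels"].astype(int);m=((im[...,0]-im[...,2])>40).astype(np.uint8)
L,lab,st,ce=cv2.connectedComponentsWithStats(m)
for l in range(1,L):
    if st[l,4]>800:
        cs,_=cv2.findContours((lab==l).astype(np.uint8),0,1);p=back(w,max(cs,key=len)[:,0],.009)*1000
        print(st[l],cv2.minAreaRect(p.astype(np.float32)))
plan(o,[.6326,-.1538,.26],-.012)
E
```

```text
[ 0.54976435 -0.15213312  0.40367046] [-3.14141248e+00  5.33641177e-05 -1.13385386e-02] 0.03965199534049914 25.7
[  70    0  111   35 2138] ((722.0665283203125, 18.41510581970215), (94.13887786865234, 26.561525344848633), 89.40974426269531)
[  518     0   122   106 11049] ((689.6957397460938, -377.4176025390625), (84.675048828125, 109.00262451171875), 5.6378960609436035)
[   0   60   42   96 3042] ((643.973876953125, 126.35986328125), (36.96419906616211, 84.43158721923828), 77.7834701538086)
[ 289   83   78   80 6151] ((631.9253540039062, -153.8665771484375), (70.8127212524414, 69.85706329345703), 89.40970611572266)
[ 397  218  133  102 8571] ((466.648681640625, -291.78271484375), (123.71961212158203, 94.63409423828125), 27.65355110168457)
[138 263  61  49 953] ((477.4204406738281, 8.200241088867188), (57.60465621948242, 53.254425048828125), 38.72108840942383)
[ 208  343   23   81 1000] ((359.39202880859375, -31.625545501708984), (22.460716247558594, 101.25833892822266), 82.72795104980469)
[425 343  24  81 930] ((356.85003662109375, -271.0547180175781), (101.39096069335938, 22.397184371948242), 7.110833644866943)
[ 129  444  457   21 6442] ((266.10321044921875, -184.229248046875), (527.8621215820312, 27.620573043823242), 89.40947723388672)
shift mm [ 82.9   0.8 143.7] units [2.762 0.025 4.789] turn deg [-0.01  0.    0.04] units [-0.002  0.001  0.008]
```

w5c shows the round tin on the box: round lid centre at crop (239,265), box corners at (122,48), (397,66), (358,497) and (103,480). The square tray measures (0.632,-0.154), so I'm placing the square tin there.

Request:
{"name": "apply_moves", "arguments": {
  "increments": [
    {"tx":0.7,"ty":0.04,"tz":0,"ax":0,"ay":0,"az":0},
    {"tx":0.8,"ty":0,"tz":0.3,"ax":0,"ay":0,"az":0},
    {"tx":0.8,"ty":0,"tz":0.6,"ax":0,"ay":0,"az":0},
    {"tx":0.44,"ty":0,"tz":0.9,"ax":0,"ay":0,"az":0},
    {"tx":0,"ty":0,"tz":0.95,"ax":0,"ay":0,"az":0},
    {"tx":0,"ty":0,"tz":0.95,"ax":0,"ay":0,"az":0},
    {"tx":0,"ty":0,"tz":0.9,"ax":0,"ay":0,"az":0},
    {"tx":0,"ty":0,"tz":0.8,"ax":0,"ay":0,"az":0},
    {"tx":0,"ty":0,"tz":0.5,"ax":0,"ay":0,"az":0},
    {"tx":0,"ty":0,"tz":0.3,"ax":0,"ay":0,"az":0},
    {"tx":0,"ty":0,"tz":0.1,"ax":0,"ay":0,"az":0},
    {"tx":0,"ty":0,"tz":0,"ax":0,"ay":0,"az":0}
  ]
}}

```text
time_s: 27.25
ee_pos: [0.632, -0.1551, 0.2152]
eef_rot: [3.141, -0.001, -0.012]
force: [0.2, -0.8, -0.6]
grip_width: 0.0398
grip_force: 18.0
```

Request:
{"name": "apply_moves", "arguments": {
  "increments": [
    {"tx":0,"ty":0,"tz":0,"ax":0,"ay":0,"az":0},
    {"tx":0,"ty":0,"tz":0,"ax":0,"ay":0,"az":0}
  ]
}}

```text
time_s: 27.5
ee_pos: [0.6319, -0.1552, 0.2151]
eef_rot: [3.141, -0.001, -0.012]
force: [0.3, -0.0, -0.4]
grip_width: 0.0399
grip_force: 18.0
```

```bash
python3 - <<'E'
import pickle;from h import *
o,w=pickle.load(open("w5.pkl","rb"))
f=lambda q:np.array(q)/3.7+[265,50]-0.4
print("round",back(w,f([(239,265)]),.052))
for P,z in(([(122,48),(397,66),(358,497),(103,480)],.024),):
    q=back(w,f(P),z);print("box",q.mean(0))
    for i in range(4):
        e=q[(i+1)%4]-q[i];print(np.degrees(np.arctan2(e[1],e[0])),np.hypot(*e))
E
```

```text
round [[0.4532109  0.30436191]]
box [0.45149795 0.30193355]
-67.91706496149627 0.06352406140133192
-158.41982050400642 0.09959400501705344
111.75788166743465 0.06320781429488308
21.76153981424927 0.0992331401631452
```

Request:
{"name": "apply_moves", "arguments": {
  "increments": [
    {"tx":0,"ty":-0.03,"tz":0.05,"ax":0,"ay":0,"az":0},
    {"tx":0,"ty":0,"tz":0.03,"ax":0,"ay":0,"az":0},
    {"tx":0,"ty":0,"tz":0,"ax":0,"ay":0,"az":0}
  ]
}}

```text
time_s: 27.88
ee_pos: [0.6318, -0.1543, 0.2122]
eef_rot: [-3.142, 0.0, -0.012]
force: [-0.3, 0.4, -0.5]
grip_width: 0.0402
grip_force: 18.0
```

Request:
{"name": "apply_moves", "arguments": {
  "increments": [
    {"tx":0,"ty":0,"tz":0.02,"ax":0,"ay":0,"az":0},
    {"tx":0,"ty":0,"tz":0,"ax":0,"ay":0,"az":0}
  ]
}}

```text
time_s: 28.12
ee_pos: [0.6319, -0.1542, 0.2122]
eef_rot: [3.142, -0.0, -0.012]
force: [-3.4, 0.9, 4.6]
grip_width: 0.0399
grip_force: 18.0
```

Request:
{"name": "apply_moves", "arguments": {
  "increments": [
    {"tx":0,"ty":0,"tz":0.015,"ax":0,"ay":0,"az":0},
    {"tx":0,"ty":0,"tz":0,"ax":0,"ay":0,"az":0}
  ]
}}

```text
time_s: 28.38
ee_pos: [0.6319, -0.1542, 0.2122]
eef_rot: [3.142, -0.0, -0.012]
force: [-4.8, 0.9, 9.3]
grip_width: 0.0398
grip_force: 18.0
```

Request:
{"name": "apply_moves", "arguments": {
  "increments": [
    {"tx":0,"ty":0,"tz":0,"ax":0,"ay":0,"az":0},
    {"tx":0,"ty":0,"tz":0,"ax":0,"ay":0,"az":0},
    {"tx":0,"ty":0,"tz":0,"ax":0,"ay":0,"az":0},
    {"tx":0,"ty":0,"tz":-0.4,"ax":0,"ay":0,"az":0},
    {"tx":0,"ty":0,"tz":-0.9,"ax":0,"ay":0,"az":0},
    {"tx":0,"ty":0,"tz":-0.95,"ax":0,"ay":0,"az":0},
    {"tx":0,"ty":0,"tz":-0.95,"ax":0,"ay":0,"az":0},
    {"tx":0,"ty":0,"tz":-0.9,"ax":0,"ay":0,"az":0},
    {"tx":0,"ty":0,"tz":-0.2,"ax":0,"ay":0,"az":0},
    {"tx":-0.2,"ty":-0.5,"tz":0,"ax":0,"ay":0,"az":0},
    {"tx":-0.38,"ty":-0.95,"tz":0,"ax":0,"ay":0,"az":0},
    {"tx":-0.38,"ty":-0.95,"tz":0,"ax":0,"ay":0,"az":0}
  ],
  "jaw": 0.33
}}

```text
time_s: 29.88
ee_pos: [0.603, -0.0803, 0.3387]
eef_rot: [-3.141, 0.002, -0.012]
force: [0.1, -0.6, -0.1]
grip_width: 0.0629
grip_force: 0.0
```

Request:
{"name": "apply_moves", "arguments": {
  "increments": [
    {"tx":-0.38,"ty":-0.95,"tz":0,"ax":0,"ay":0,"az":0},
    {"tx":-0.38,"ty":-0.95,"tz":0,"ax":0,"ay":0,"az":0},
    {"tx":-0.38,"ty":-0.95,"tz":0,"ax":0,"ay":0,"az":0},
    {"tx":-0.38,"ty":-0.95,"tz":0,"ax":0,"ay":0,"az":0},
    {"tx":-0.38,"ty":-0.95,"tz":0,"ax":0,"ay":0,"az":0},
    {"tx":-0.38,"ty":-0.95,"tz":0,"ax":0,"ay":0,"az":0},
    {"tx":-0.38,"ty":-0.95,"tz":0,"ax":0,"ay":0,"az":0},
    {"tx":-0.38,"ty":-0.95,"tz":0,"ax":0,"ay":0,"az":0},
    {"tx":-0.38,"ty":-0.95,"tz":0,"ax":0,"ay":0,"az":0},
    {"tx":-0.38,"ty":-0.95,"tz":0,"ax":0,"ay":0,"az":0},
    {"tx":-0.38,"ty":-0.95,"tz":0,"ax":0,"ay":0,"az":0},
    {"tx":-0.38,"ty":-0.95,"tz":0,"ax":0,"ay":0,"az":0}
  ],
  "jaw": 0
}}

```text
time_s: 31.38
ee_pos: [0.4698, 0.263, 0.3389]
eef_rot: [3.141, 0.002, -0.012]
force: [-0.5, -0.2, -0.0]
grip_width: 0.0941
grip_force: 0.0
```

Request:
{"name": "apply_moves", "arguments": {
  "increments": [
    {"tx":-0.38,"ty":-0.95,"tz":0,"ax":0,"ay":0,"az":0},
    {"tx":-0.2,"ty":-0.46,"tz":0,"ax":0,"ay":0,"az":-0.5},
    {"tx":0,"ty":0,"tz":0,"ax":0,"ay":0,"az":-1},
    {"tx":0,"ty":0,"tz":0,"ax":0,"ay":0,"az":-1},
    {"tx":0,"ty":0,"tz":0,"ax":0,"ay":0,"az":-1},
    {"tx":0,"ty":0,"tz":0,"ax":0,"ay":0,"az":-1},
    {"tx":0,"ty":0,"tz":0,"ax":0,"ay":0,"az":0},
    {"tx":0,"ty":0,"tz":0,"ax":0,"ay":0,"az":0},
    {"tx":0,"ty":0,"tz":0,"ax":0,"ay":0,"az":0}
  ]
}}

```text
time_s: 32.5
ee_pos: [0.4543, 0.3042, 0.3401]
eef_rot: [3.142, 0.0, 0.38]
force: [-0.5, 0.5, 0.9]
grip_width: 0.0942
grip_force: 0.0
```

```bash
python3 - <<'E'
from h import *;from station import get_obs,camera
o=get_obs();print(o["ee_pos"],o["grip_width"]);plan(o,[.4532,.3044,.230],.381)
c=camera("top");cv2.imwrite("pics/t2.png",cv2.resize(c["pixels"][140:320,180:480],None,fx=2.6,fy=2.6,interpolation=2)[:,:,::-1])
E
```

```text
[0.45430359 0.30415281 0.34013164] 0.09415414676027084
shift mm [ -0.9  -0.6 110.1] units [-0.03  -0.021  3.671] turn deg [ 0.    0.01 -0.07] units [ 0.001  0.002 -0.014]
```

View pics/t2.png

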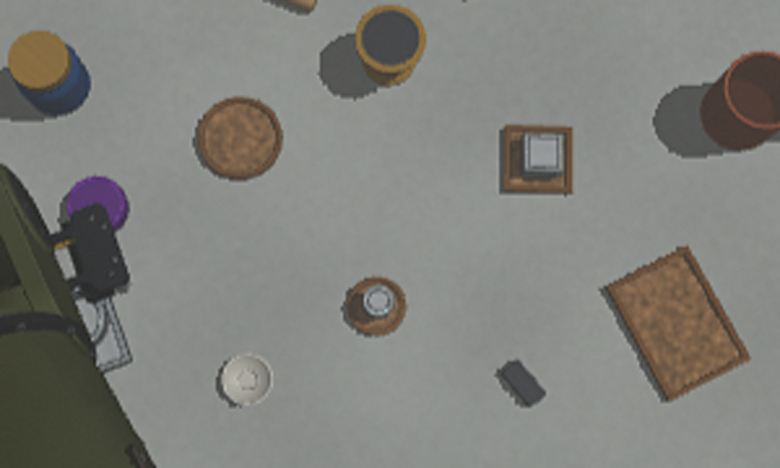

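t2 shows the square tin in its tray at about (543,153). Next is the large round tin.

Request:
{"name": "apply_moves", "arguments": {
  "increments": [
    {"tx":-0.03,"ty":-0.02,"tz":0.6,"ax":0,"ay":0,"az":0},
    {"tx":0,"ty":0,"tz":0.9,"ax":0,"ay":0,"az":0},
    {"tx":0,"ty":0,"tz":0.8,"ax":0,"ay":0,"az":0},
    {"tx":0,"ty":0,"tz":0.7,"ax":0,"ay":0,"az":0},
    {"tx":0,"ty":0,"tz":0.4,"ax":0,"ay":0,"az":0},
    {"tx":0,"ty":0,"tz":0.27,"ax":0,"ay":0,"az":0},
    {"tx":0,"ty":0,"tz":0,"ax":0,"ay":0,"az":0},
    {"tx":0,"ty":0,"tz":0,"ax":0,"ay":0,"az":0}
  ]
}}

```text
time_s: 33.55
ee_pos: [0.4534, 0.3045, 0.2308]
eef_rot: [-3.141, -0.001, 0.381]
force: [-0.5, -0.3, 0.7]
grip_width: 0.0937
grip_force: 0.0
```

Request:
{"name": "apply_moves", "arguments": {
  "increments": [
    {"tx":0,"ty":0,"tz":0,"ax":0,"ay":0,"az":0},
    {"tx":0,"ty":0,"tz":0,"ax":0,"ay":0,"az":0},
    {"tx":0,"ty":0,"tz":0,"ax":0,"ay":0,"az":0},
    {"tx":0,"ty":0,"tz":0,"ax":0,"ay":0,"az":0},
    {"tx":0,"ty":0,"tz":0,"ax":0,"ay":0,"az":0},
    {"tx":0,"ty":0,"tz":0,"ax":0,"ay":0,"az":0}
  ],
  "jaw": 0.42,
  "force": 18
}}

```text
time_s: 34.3
ee_pos: [0.4533, 0.3044, 0.2302]
eef_rot: [-3.142, -0.0, 0.381]
force: [-1.0, -0.2, 1.8]
grip_width: 0.0574
grip_force: 18.0
```

Request:
{"name": "apply_moves", "arguments": {
  "increments": [
    {"tx":0,"ty":0,"tz":-0.3,"ax":0,"ay":0,"az":0},
    {"tx":0,"ty":0,"tz":-0.6,"ax":0,"ay":0,"az":0},
    {"tx":0,"ty":0,"tz":-0.9,"ax":0,"ay":0,"az":0},
    {"tx":0,"ty":0,"tz":-0.9,"ax":0,"ay":0,"az":0},
    {"tx":0,"ty":0,"tz":-0.63,"ax":0,"ay":0,"az":0},
    {"tx":0.35,"ty":0.55,"tz":0,"ax":0,"ay":0,"az":0},
    {"tx":0.54,"ty":0.9,"tz":0,"ax":0,"ay":0,"az":0},
    {"tx":0.54,"ty":0.9,"tz":0,"ax":0,"ay":0,"az":0},
    {"tx":0.54,"ty":0.9,"tz":0,"ax":0,"ay":0,"az":0},
    {"tx":0.54,"ty":0.9,"tz":0,"ax":0,"ay":0,"az":0},
    {"tx":0.54,"ty":0.9,"tz":0,"ax":0,"ay":0,"az":0},
    {"tx":0.54,"ty":0.9,"tz":0,"ax":0,"ay":0,"az":0}
  ]
}}

```text
time_s: 35.8
ee_pos: [0.6209, 0.1769, 0.3294]
eef_rot: [-3.142, 0.001, 0.38]
force: [-0.9, 0.6, -0.6]
grip_width: 0.0577
grip_force: 18.0
```

Request:
{"name": "apply_moves", "arguments": {
  "increments": [
    {"tx":0.54,"ty":0.9,"tz":0,"ax":0,"ay":0,"az":0},
    {"tx":0.16,"ty":0.27,"tz":0,"ax":0,"ay":0,"az":0},
    {"tx":0,"ty":0,"tz":0,"ax":0,"ay":0,"az":0},
    {"tx":0,"ty":0,"tz":0.6,"ax":0,"ay":0,"az":0},
    {"tx":0,"ty":0,"tz":0.9,"ax":0,"ay":0,"az":0},
    {"tx":0,"ty":0,"tz":0.9,"ax":0,"ay":0,"az":0},
    {"tx":0,"ty":0,"tz":0.6,"ax":0,"ay":0,"az":0},
    {"tx":0,"ty":0,"tz":0.4,"ax":0,"ay":0,"az":0},
    {"tx":0,"ty":0,"tz":0,"ax":0,"ay":0,"az":0},
    {"tx":0,"ty":0,"tz":0,"ax":0,"ay":0,"az":0}
  ]
}}

```text
time_s: 37.05
ee_pos: [0.6523, 0.154, 0.229]
eef_rot: [3.141, -0.001, 0.381]
force: [-0.3, 0.4, -0.5]
grip_width: 0.0575
grip_force: 18.0
```

```bash
python3 - <<'E'
from h import *
o,w=wrist("w7");print(o["ee_pos"],o["grip_width"]);plan(o,[.6523,.154,.2135],.381)
E
```

```text
[0.65231904 0.15401401 0.22899629] 0.057490028302747555
shift mm [-0.   0.  15.5] units [-0.002  0.     0.517] turn deg [ 0.02 -0.08 -0.02] units [ 0.003 -0.016 -0.004]
```

View pics/w7.png

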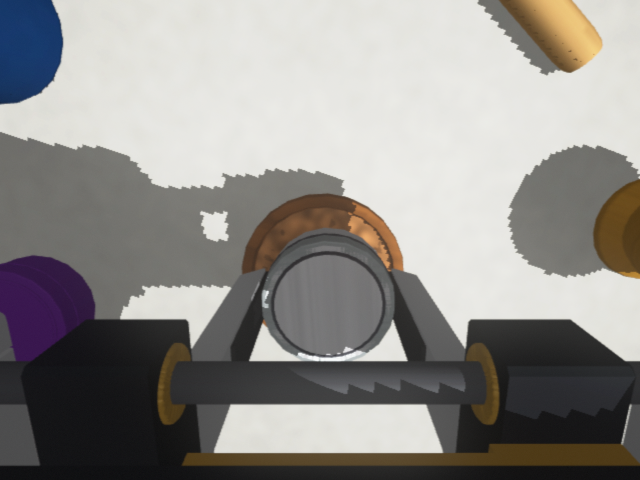

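w7 shows the tin above the round tray, whose rim spans x 244–403 with its far edge at row 195. I'll fit the rim centre.

```bash
python3 - <<'E'
import pickle;from h import *;from scipy.optimize import least_squares
o,w=pickle.load(open("w7.pkl","rb"))
im=w["pixels"].astype(int);m=((im[...,0]-im[...,2])>30).astype(np.uint8)
pts=[]
for u in range(256,394,4):
    v=np.nonzero(m[185:260,u])[0]
    if len(v):pts.append((u,185+v[0]-.5))
p=back(w,pts,.009)
r=least_squares(lambda c:np.hypot(*(p-c[:2]).T)-.0435,[.652,.154],loss="soft_l1",f_scale=.001);print(r.x,np.abs(r.fun).max())
plan(o,[*r.x,.2135],.381)
E
```

```text
[0.65049142 0.154767  ] 0.0005148080614176542
shift mm [-1.4 -1.4 15.5] units [-0.048 -0.046  0.516] turn deg [ 0.02 -0.08 -0.02] units [ 0.003 -0.016 -0.004]
```

Request:
{"name": "apply_moves", "arguments": {
  "increments": [
    {"tx":-0.05,"ty":-0.05,"tz":0.1,"ax":0,"ay":0,"az":0},
    {"tx":0,"ty":0,"tz":0.25,"ax":0,"ay":0,"az":0},
    {"tx":0,"ty":0,"tz":0.12,"ax":0,"ay":0,"az":0},
    {"tx":0,"ty":0,"tz":0.05,"ax":0,"ay":0,"az":0},
    {"tx":0,"ty":0,"tz":0,"ax":0,"ay":0,"az":0},
    {"tx":0,"ty":0,"tz":0,"ax":0,"ay":0,"az":0}
  ]
}}

```text
time_s: 37.85
ee_pos: [0.6502, 0.1548, 0.2125]
eef_rot: [3.142, -0.0, 0.381]
force: [0.5, -1.1, -0.6]
grip_width: 0.0575
grip_force: 18.0
```

Request:
{"name": "apply_moves", "arguments": {
  "increments": [
    {"tx":0,"ty":0,"tz":0.02,"ax":0,"ay":0,"az":0},
    {"tx":0,"ty":0,"tz":0,"ax":0,"ay":0,"az":0}
  ]
}}

```text
time_s: 38.1
ee_pos: [0.6502, 0.1548, 0.2122]
eef_rot: [3.142, -0.0, 0.381]
force: [-1.8, -1.4, 4.2]
grip_width: 0.0575
grip_force: 18.0
```

Request:
{"name": "apply_moves", "arguments": {
  "increments": [
    {"tx":0,"ty":0,"tz":0.02,"ax":0,"ay":0,"az":0},
    {"tx":0,"ty":0,"tz":0,"ax":0,"ay":0,"az":0}
  ]
}}

```text
time_s: 38.35
ee_pos: [0.6502, 0.1548, 0.2122]
eef_rot: [3.141, -0.001, 0.381]
force: [-4.6, -0.6, 9.6]
grip_width: 0.0577
grip_force: 18.0
```

Request:
{"name": "apply_moves", "arguments": {
  "increments": [
    {"tx":0,"ty":0,"tz":0,"ax":0,"ay":0,"az":0},
    {"tx":0,"ty":0,"tz":0,"ax":0,"ay":0,"az":0},
    {"tx":0,"ty":0,"tz":0,"ax":0,"ay":0,"az":0},
    {"tx":0,"ty":0,"tz":-0.4,"ax":0,"ay":0,"az":0},
    {"tx":0,"ty":0,"tz":-0.9,"ax":0,"ay":0,"az":0},
    {"tx":0,"ty":0,"tz":-0.9,"ax":0,"ay":0,"az":0},
    {"tx":0,"ty":0,"tz":-0.9,"ax":0,"ay":0,"az":0},
    {"tx":0,"ty":0,"tz":-0.8,"ax":0,"ay":0,"az":0},
    {"tx":-0.5,"ty":-0.8,"tz":0,"ax":0,"ay":0,"az":0},
    {"tx":-0.55,"ty":-0.9,"tz":0,"ax":0,"ay":0,"az":0},
    {"tx":-0.55,"ty":-0.9,"tz":0,"ax":0,"ay":0,"az":0},
    {"tx":-0.55,"ty":-0.9,"tz":0,"ax":0,"ay":0,"az":0}
  ],
  "jaw": 0.15
}}

```text
time_s: 39.85
ee_pos: [0.5504, 0.2288, 0.3292]
eef_rot: [3.142, -0.001, 0.381]
force: [0.4, 0.5, 0.8]
grip_width: 0.0795
grip_force: 0.0
```

Request:
{"name": "apply_moves", "arguments": {
  "increments": [
    {"tx":-0.55,"ty":-0.9,"tz":0,"ax":0,"ay":0,"az":0},
    {"tx":-0.55,"ty":-0.9,"tz":0,"ax":0,"ay":0,"az":0},
    {"tx":-0.55,"ty":-0.9,"tz":0,"ax":0,"ay":0,"az":0},
    {"tx":-0.53,"ty":-0.82,"tz":0,"ax":0,"ay":0,"az":0},
    {"tx":0,"ty":0,"tz":0,"ax":0,"ay":0,"az":0},
    {"tx":0,"ty":0,"tz":0,"ax":0,"ay":0,"az":0},
    {"tx":0,"ty":0,"tz":0,"ax":0,"ay":0,"az":0}
  ],
  "jaw": 0
}}

```text
time_s: 40.72
ee_pos: [0.452, 0.3015, 0.3284]
eef_rot: [3.142, -0.0, 0.38]
force: [0.9, 0.5, -0.3]
grip_width: 0.0939
grip_force: 0.0
```

```bash
python3 - <<'E'
from h import *
o,w=wrist("w8");print(o["ee_pos"],o["grip_width"]);plan(o,[.4515,.3019,.206],.381)
from station import camera
c=camera("top");a=cv2.resize(c["pixels"][150:230,240:420],None,fx=3.5,fy=3.5,interpolation=2)
b=w["pixels"][200:480]
cv2.imwrite("pics/m8.png",np.vstack([cv2.resize(a,(640,284)),b])[:,:,::-1])
E
```

```text
[0.4519803  0.30151657 0.32839039] 0.09386050905931831
shift mm [ -0.3  -0.5 122.4] units [-0.011 -0.018  4.08 ] turn deg [ 0.   -0.01 -0.07] units [ 0.    -0.003 -0.015]
```

View pics/m8.png

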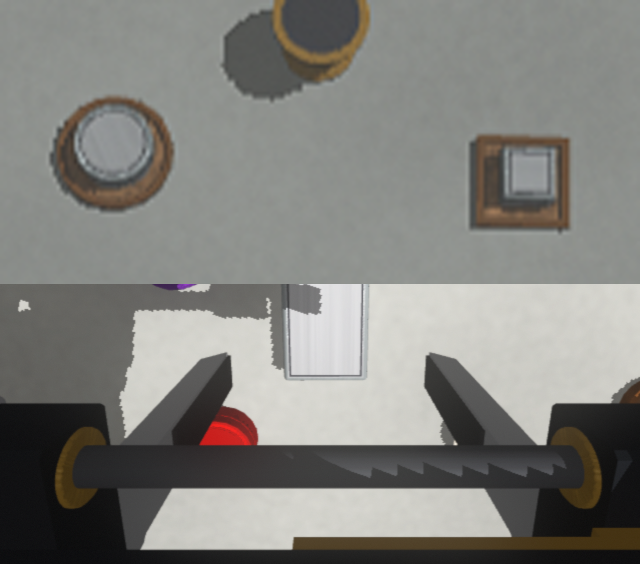

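m8 shows the round and square tins seated, and the box aligned between the fingers (x 285–367). Next I grasp the box.

Request:
{"name": "apply_moves", "arguments": {
  "increments": [
    {"tx":-0.01,"ty":-0.02,"tz":0.6,"ax":0,"ay":0,"az":0},
    {"tx":0,"ty":0,"tz":0.9,"ax":0,"ay":0,"az":0},
    {"tx":0,"ty":0,"tz":0.9,"ax":0,"ay":0,"az":0},
    {"tx":0,"ty":0,"tz":0.8,"ax":0,"ay":0,"az":0},
    {"tx":0,"ty":0,"tz":0.5,"ax":0,"ay":0,"az":0},
    {"tx":0,"ty":0,"tz":0.37,"ax":0,"ay":0,"az":0},
    {"tx":0,"ty":0,"tz":0,"ax":0,"ay":0,"az":0},
    {"tx":0,"ty":0,"tz":0,"ax":0,"ay":0,"az":0}
  ]
}}

```text
time_s: 41.82
ee_pos: [0.451, 0.3026, 0.2068]
eef_rot: [-3.141, -0.001, 0.381]
force: [-0.1, -0.1, -0.4]
grip_width: 0.0943
grip_force: 0.0
```

Request:
{"name": "apply_moves", "arguments": {
  "increments": [
    {"tx":0,"ty":0,"tz":0,"ax":0,"ay":0,"az":0},
    {"tx":0,"ty":0,"tz":0,"ax":0,"ay":0,"az":0},
    {"tx":0,"ty":0,"tz":0,"ax":0,"ay":0,"az":0},
    {"tx":0,"ty":0,"tz":0,"ax":0,"ay":0,"az":0},
    {"tx":0,"ty":0,"tz":0,"ax":0,"ay":0,"az":0},
    {"tx":0,"ty":0,"tz":0,"ax":0,"ay":0,"az":0}
  ],
  "jaw": 0.36,
  "force": 25
}}

```text
time_s: 42.58
ee_pos: [0.4508, 0.3025, 0.2063]
eef_rot: [-3.142, -0.0, 0.381]
force: [-1.2, 0.4, 2.8]
grip_width: 0.0637
grip_force: 25.0
```

Request:
{"name": "apply_moves", "arguments": {
  "increments": [
    {"tx":0,"ty":0,"tz":-0.3,"ax":0,"ay":0,"az":0},
    {"tx":0,"ty":0,"tz":-0.6,"ax":0,"ay":0,"az":0},
    {"tx":0,"ty":0,"tz":-0.9,"ax":0,"ay":0,"az":0},
    {"tx":0,"ty":0,"tz":-0.9,"ax":0,"ay":0,"az":0},
    {"tx":0,"ty":0,"tz":-0.9,"ax":0,"ay":0,"az":0},
    {"tx":0,"ty":0,"tz":-0.9,"ax":0,"ay":0,"az":0},
    {"tx":0,"ty":0,"tz":-0.5,"ax":0,"ay":0,"az":0},
    {"tx":-0.2,"ty":0.5,"tz":0,"ax":0,"ay":0,"az":0},
    {"tx":-0.35,"ty":0.93,"tz":0,"ax":0,"ay":0,"az":0},
    {"tx":-0.35,"ty":0.93,"tz":0,"ax":0,"ay":0,"az":0},
    {"tx":-0.35,"ty":0.93,"tz":0,"ax":0,"ay":0,"az":0},
    {"tx":-0.35,"ty":0.93,"tz":0,"ax":0,"ay":0,"az":0}
  ]
}}

```text
time_s: 44.08
ee_pos: [0.4529, 0.1653, 0.355]
eef_rot: [-3.142, 0.002, 0.38]
force: [1.1, 0.0, -2.5]
grip_width: 0.0641
grip_force: 25.0
```

Request:
{"name": "apply_moves", "arguments": {
  "increments": [
    {"tx":-0.35,"ty":0.93,"tz":0,"ax":0,"ay":0,"az":0},
    {"tx":-0.35,"ty":0.93,"tz":0,"ax":0,"ay":0,"az":0},
    {"tx":-0.35,"ty":0.93,"tz":0,"ax":0,"ay":0,"az":0},
    {"tx":-0.35,"ty":0.93,"tz":0,"ax":0,"ay":0,"az":0},
    {"tx":-0.35,"ty":0.93,"tz":0,"ax":0,"ay":0,"az":0},
    {"tx":-0.35,"ty":0.93,"tz":0,"ax":0,"ay":0,"az":0},
    {"tx":-0.35,"ty":0.93,"tz":0,"ax":0,"ay":0,"az":0},
    {"tx":-0.35,"ty":0.93,"tz":0,"ax":0,"ay":0,"az":0},
    {"tx":-0.35,"ty":0.93,"tz":0,"ax":0,"ay":0,"az":0},
    {"tx":-0.35,"ty":0.93,"tz":0,"ax":0,"ay":0,"az":0},
    {"tx":-0.35,"ty":0.93,"tz":0,"ax":0,"ay":0,"az":0},
    {"tx":-0.35,"ty":0.93,"tz":0,"ax":0,"ay":0,"az":0}
  ]
}}

```text
time_s: 45.58
ee_pos: [0.4598, -0.192, 0.355]
eef_rot: [-3.14, 0.001, 0.38]
force: [-0.5, -0.8, -1.6]
grip_width: 0.0639
grip_force: 25.0
```

Request:
{"name": "apply_moves", "arguments": {
  "increments": [
    {"tx":-0.35,"ty":0.93,"tz":0,"ax":0,"ay":0,"az":0},
    {"tx":-0.35,"ty":0.93,"tz":0,"ax":0,"ay":0,"az":0},
    {"tx":-0.35,"ty":0.93,"tz":0,"ax":0,"ay":0,"az":0},
    {"tx":-0.12,"ty":0.42,"tz":0,"ax":0,"ay":0,"az":-0.58},
    {"tx":0,"ty":0,"tz":0,"ax":0,"ay":0,"az":-0.58},
    {"tx":0,"ty":0,"tz":0,"ax":0,"ay":0,"az":0},
    {"tx":0,"ty":0,"tz":0,"ax":0,"ay":0,"az":0},
    {"tx":0,"ty":0,"tz":0,"ax":0,"ay":0,"az":0}
  ]
}}

```text
time_s: 46.58
ee_pos: [0.4637, -0.2929, 0.356]
eef_rot: [-3.141, 0.0, 0.481]
force: [1.1, 0.1, -2.1]
grip_width: 0.0637
grip_force: 25.0
```

```bash
python3 - <<'E'
from h import *
o,w=wrist("w9");print(o["ee_pos"],o["grip_width"]);plan(o,[.464,-.293,.2135],.482)
im=w["pixels"].astype(int);m=((im[...,0]-im[...,2])>40).astype(np.uint8)
L,lab,st,ce=cv2.connectedComponentsWithStats(m)
for l in range(1,L):
    if st[l,4]>800:
        cs,_=cv2.findContours((lab==l).astype(np.uint8),0,1);p=back(w,max(cs,key=len)[:,0],.009)*1000
        print(st[l],cv2.minAreaRect(p.astype(np.float32)),cv2.boxPoints(cv2.minAreaRect(p.astype(np.float32))).round(0).tolist())
E
```

```text
[ 0.46374041 -0.2929171   0.3559909 ] 0.06367599822181061
shift mm [  0.2   0.2 142.5] units [0.007 0.008 4.75 ] turn deg [-0.01  0.01 -0.04] units [-0.003  0.001 -0.008]
[   0    0   25   67 1228] ((480.9139709472656, -13.502525329589844), (48.1768798828125, 17.960906982421875), 16.004037857055664) [[455.0, -12.0], [460.0, -29.0], [507.0, -15.0], [502.0, 2.0]]
[ 492    0  148   81 9001] ((674.1276245117188, -391.020263671875), (56.03432083129883, 119.92805480957031), 27.635807037353516) [[621.0, -351.0], [677.0, -457.0], [727.0, -431.0], [671.0, -325.0]]
[ 269  143  116   39 4446] ((507.6119689941406, -270.0329284667969), (30.77566909790039, 94.44676208496094), 27.63884735107422) [[472.0, -235.0], [516.0, -319.0], [543.0, -305.0], [499.0, -221.0]]
[ 140  344   36   80 1323] ((247.09237670898438, -223.0266571044922), (89.9580307006836, 28.879610061645508), 15.788804054260254) [[200.0, -221.0], [208.0, -249.0], [294.0, -225.0], [286.0, -197.0]]
[ 481  344   36   80 1300] ((399.0355224609375, -512.9744873046875), (89.74270629882812, 28.62828254699707), 39.49346160888672) [[355.0, -530.0], [374.0, -553.0], [443.0, -495.0], [425.0, -473.0]]
[ 202  444  438   21 6180] ((296.0147705078125, -487.7801513671875), (24.120330810546875, 441.7012634277344), 27.645296096801758) [[183.0, -298.0], [388.0, -689.0], [409.0, -678.0], [204.0, -287.0]]
```

View pics/w9.png

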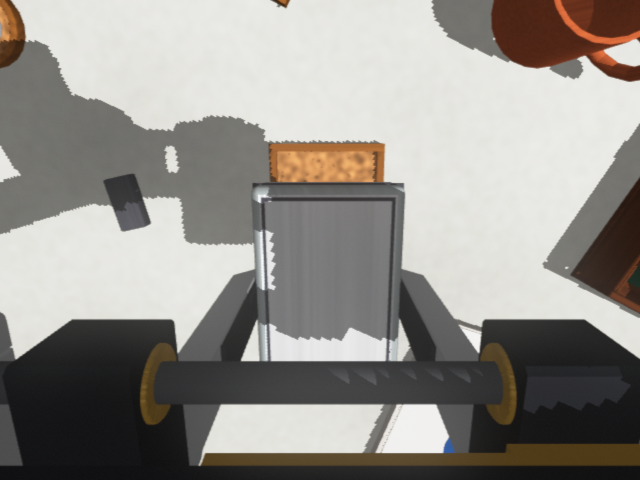

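w9 shows the tray's far edge at row 143, x 269–385. That gives a centre of (0.4634,-0.2932), which agrees. Lowering.

Request:
{"name": "apply_moves", "arguments": {
  "increments": [
    {"tx":0,"ty":0,"tz":0.6,"ax":0,"ay":0,"az":0},
    {"tx":0,"ty":0,"tz":0.9,"ax":0,"ay":0,"az":0},
    {"tx":0,"ty":0,"tz":0.9,"ax":0,"ay":0,"az":0},
    {"tx":0,"ty":0,"tz":0.9,"ax":0,"ay":0,"az":0},
    {"tx":0,"ty":0,"tz":0.7,"ax":0,"ay":0,"az":0},
    {"tx":0,"ty":0,"tz":0.4,"ax":0,"ay":0,"az":0},
    {"tx":0,"ty":0,"tz":0.2,"ax":0,"ay":0,"az":0},
    {"tx":0,"ty":0,"tz":0.1,"ax":0,"ay":0,"az":0},
    {"tx":0,"ty":0,"tz":0.02,"ax":0,"ay":0,"az":0},
    {"tx":0,"ty":0,"tz":0,"ax":0,"ay":0,"az":0},
    {"tx":0,"ty":0,"tz":0,"ax":0,"ay":0,"az":0}
  ]
}}

```text
time_s: 48.0
ee_pos: [0.4639, -0.293, 0.2148]
eef_rot: [3.141, -0.0, 0.482]
force: [-0.1, 0.5, -2.4]
grip_width: 0.0639
grip_force: 25.0
```

Request:
{"name": "apply_moves", "arguments": {
  "increments": [
    {"tx":0,"ty":0,"tz":0.03,"ax":0,"ay":0,"az":0},
    {"tx":0,"ty":0,"tz":0,"ax":0,"ay":0,"az":0}
  ]
}}

```text
time_s: 48.25
ee_pos: [0.4639, -0.293, 0.2136]
eef_rot: [-3.142, 0.0, 0.482]
force: [0.5, 0.6, -1.5]
grip_width: 0.0635
grip_force: 25.0
```

Request:
{"name": "apply_moves", "arguments": {
  "increments": [
    {"tx":0,"ty":0,"tz":0.02,"ax":0,"ay":0,"az":0},
    {"tx":0,"ty":0,"tz":0,"ax":0,"ay":0,"az":0}
  ]
}}

```text
time_s: 48.5
ee_pos: [0.4639, -0.293, 0.213]
eef_rot: [-3.142, 0.0, 0.482]
force: [-1.2, 0.5, -0.8]
grip_width: 0.0638
grip_force: 25.0
```

Request:
{"name": "apply_moves", "arguments": {
  "increments": [
    {"tx":0,"ty":0,"tz":0.02,"ax":0,"ay":0,"az":0},
    {"tx":0,"ty":0,"tz":0,"ax":0,"ay":0,"az":0}
  ]
}}

```text
time_s: 48.75
ee_pos: [0.4639, -0.293, 0.2124]
eef_rot: [-3.142, -0.0, 0.482]
force: [0.2, 0.8, -0.7]
grip_width: 0.0636
grip_force: 25.0
```

Request:
{"name": "apply_moves", "arguments": {
  "increments": [
    {"tx":0,"ty":0,"tz":0.012,"ax":0,"ay":0,"az":0},
    {"tx":0,"ty":0,"tz":0,"ax":0,"ay":0,"az":0}
  ]
}}

```text
time_s: 49.0
ee_pos: [0.4639, -0.293, 0.2123]
eef_rot: [3.142, -0.0, 0.482]
force: [-1.7, 1.4, 2.6]
grip_width: 0.0639
grip_force: 25.0
```

Contact. Releasing, lifting and backing away.

Request:
{"name": "apply_moves", "arguments": {
  "increments": [
    {"tx":0,"ty":0,"tz":0.012,"ax":0,"ay":0,"az":0},
    {"tx":0,"ty":0,"tz":0,"ax":0,"ay":0,"az":0},
    {"tx":0,"ty":0,"tz":0,"ax":0,"ay":0,"az":0},
    {"tx":0,"ty":0,"tz":0,"ax":0,"ay":0,"az":0},
    {"tx":0,"ty":0,"tz":-0.4,"ax":0,"ay":0,"az":0},
    {"tx":0,"ty":0,"tz":-0.9,"ax":0,"ay":0,"az":0},
    {"tx":0,"ty":0,"tz":-0.9,"ax":0,"ay":0,"az":0},
    {"tx":0,"ty":0,"tz":-0.9,"ax":0,"ay":0,"az":0},
    {"tx":0,"ty":0,"tz":-0.9,"ax":0,"ay":0,"az":0},
    {"tx":0,"ty":0,"tz":-0.9,"ax":0,"ay":0,"az":0}
  ],
  "jaw": 0.1
}}

```text
time_s: 50.25
ee_pos: [0.4637, -0.2929, 0.3606]
eef_rot: [3.141, -0.0, 0.482]
force: [-0.9, -0.3, -0.1]
grip_width: 0.0847
grip_force: 0.0
```

Request:
{"name": "apply_moves", "arguments": {
  "increments": [
    {"tx":-0.9,"ty":0,"tz":0,"ax":0,"ay":0,"az":0},
    {"tx":-0.9,"ty":0,"tz":0,"ax":0,"ay":0,"az":0},
    {"tx":-0.9,"ty":0,"tz":0,"ax":0,"ay":0,"az":0},
    {"tx":0,"ty":0,"tz":0,"ax":0,"ay":0,"az":0},
    {"tx":0,"ty":0,"tz":0,"ax":0,"ay":0,"az":0},
    {"tx":0,"ty":0,"tz":0,"ax":0,"ay":0,"az":0}
  ]
}}

```text
time_s: 51.0
ee_pos: [0.3927, -0.3301, 0.3588]
eef_rot: [3.142, -0.0, 0.483]
force: [-0.6, -0.0, 0.0]
grip_width: 0.0844
grip_force: 0.0
```

```bash
python3 - <<'E'
from h import *;from station import camera
o,w=wrist("w10");a=w["pixels"][0:290];b=camera("scene")["pixels"][150:420,100:460]
cv2.imwrite("pics/fin.png",np.hstack([cv2.resize(a,(400,181)),cv2.resize(b[:180],(400,181))])[:,:,::-1])
cv2.imwrite("pics/fin.png",np.vstack([a,cv2.resize(b[:175],(640,308))])[:,:,::-1])
E
```

```text
(no output)
```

View pics/fin.png

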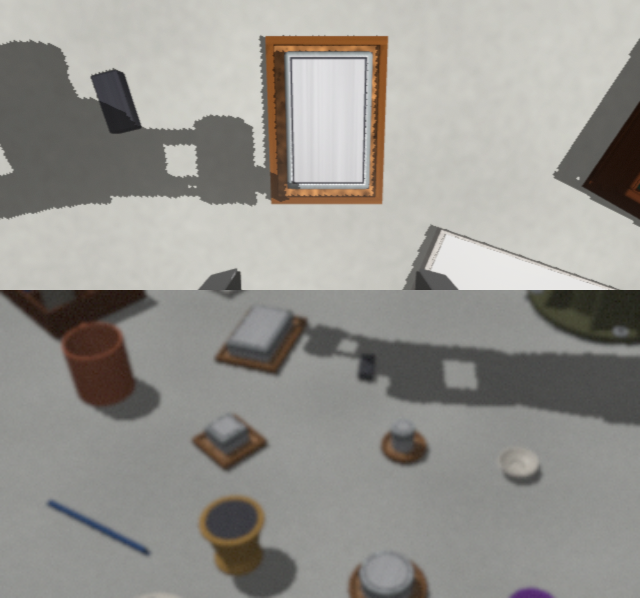

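The final picture shows all four tins flat in their trays (box at (326,120) in the wrist view), with the mug and mortar where they were.

```bash
python3 -c "
from station import hand_in
print(hand_in())"
```

```text
the job is handed in; nothing more can be done
None
```

All four tins are seated upright in their matching trays, taken from the top down, with the mug and mortar undisturbed; I set the small tin on the table once to regrip it, and the job was handed in at about 51 s.

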